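# Put the pressed cigars away in the keeping box and mist them

## Robot

A 7-joint arm with a two-finger parallel gripper is mounted at the origin on the work surface. World frame = base frame: x ahead of the robot, y to its left, z up, the work surface at z = 0. Lengths are in m, angles in rad, forces in N, time in s.
With the tool pointing down it reaches from about 0.4 to 0.9 m from the base axis. Payload 5.6 kg.
Tool frame: the origin (TCP) lies on the centre line of the jaws, within the pads' length; the fingertips stand bot.tcp_to_tips ahead of it and the grasp point (between the pads) lies 5 mm behind it (bot.tcp_to_tips is the distance from the TCP to the fingertips, in m); z points along the fingers, y is the line along which they close (so a half turn about z gives the same grasp; the last joint's range is limited). The gripper opens to 92 mm and grips with 3 to 60 N. Pads are 20 mm wide; open, the fingers measure 128 mm over their backs; the gripper's body (75 mm by 189 mm) begins 69 mm behind the grasp point.
Start: joints at [1.227, 0.468, -0.012, 1.603, 0.006, 1.071, -0.056], TCP at [0.193, -0.621, 0.229] pointing down, gripper open.
Joint ranges: [-2.53, 2.53], [-0.31, 2.02], [-1.57, 1.55], [0.28, 2.44], [-1.29, 4.43], [0.15, 1.84], [-2.92, 2.92]. Speed limits (rad/s): [2.57, 2.57, 3.14, 3.14, 3.14, 3.14, 3.14].

## Interface

Orientations are given as a unit quaternion [w, x, y, z].
In Python, from plant import bot gives the robot as it stands.
- The arm moves only by the tool move_arm, never from a script. Its argument "rows" is a list of rows, each a list of 7 numbers: the shift along the tool's x, y, z in m, then the turn, a rotation vector about the tool's x, y, z in degrees, then the finger opening in m, from 0 to 0.0919. A call has 1 to 8 rows; each row shifts and turns the commanded pose from where the row before left it, along the tool's axes as they then stand; what a row does not reach is not made up. A row lasts 1/12 s, in which the tool goes at most 41.7 mm and 7.16 degrees, less where a joint would pass 70% of its speed; a pose out of reach is approached as far as the arm can. A call with a gripper value outside its range is refused whole. The fingers move at their own pace and stop on an object; "grip_force" is the grip in N (left out, the last holds). Time passes only in rows, so rows that do not move let the fingers close. It gives the time, the measured TCP pose, the force, the opening and the grip force at its end, in the units of the state.
- bot.get_state(): the state, without advancing time (a new reading comes with each control period).
- bot.get_image(name): name is "scene" or "top"; returns (picture, depth): 420x560x3 uint8, blue, green, red; 420x560 float32, m along the optical axis (not along the pixel's ray), 0 where there is no reading.
- bot.camera_params(name): a dict with "fx", "fy", "cx", "cy" (pixels), "extrinsics" (4x4, takes a point from camera to world coordinates). Camera axes: x right, y down, z forward; pixel columns grow to the right and rows downward; lengths in m; the calibration is good to about 2 mm. A picture is of the moment at which its call begins. camera_params takes no time and is no camera call.
- bot.hand_in(): hands the job in; it is judged then, once.
Trained networks look in the newest picture that a camera, given by its name, has taken for a name from the list of things; names that differ only in an ending like _2 or _b are one class to them, and where a whole thing is asked for, a point or a joint stands for the part that bears it (a point fixed in the world has none). Each returns a list of dicts, best first, with "confidence" (0 to 1); they miss things now and then, are a little off and sometimes report something else, mostly with a low value. They report only what shows in the picture. A call takes as long as a camera call. They do not tell look-alikes from the thing itself.
- bot.boxes_of(thing, camera): "location" ([column, row] as shares, 0 to 1, of the picture: columns of its width, rows of its height, amid what is visible of it).
The state is a dict: "time_s": time; "joints": joint angles; "joint_velocities": joint speeds; "joint_torque": joint torques, N m; "position": TCP position; "eef_rot": TCP orientation; "force": force on the tool from outside, world axes, zero at the start; "moment": the same for the moment, N m; "opening": finger opening in m; "finger_force": force on a finger pad.
Only numpy, scipy, OpenCV 4.12 (cv2) and the standard library are available. Lean on these libraries where they do the work, as an engineer would, in place of code of your own. Each camera call takes 0.05 s, during which the arm holds its last target. There are 200 camera calls.

## Task

Lift the lid of the keeping box fully open, take every cigar out of the pressing rack, holding it lightly so as not to crush it, and lay each flat in a groove of its own in the box. With all of them in, push the mister bottle's cap all the way down and let it spring back up, and then shut the lid completely. Leave the other things on the bench where they are.

Things in the scene. Friction and masses are not known exactly. Their poses are not given: they have to be found in the camera images.
- humidor: wooden keeping box, fixed to the bench, may stand left or right of the rack: outside 154 (x) by 258 (y) by 46 mm high, walls and floor 6 mm thick. Origin: centre of its underside; its x axis runs from the front wall (lid pull) to the back wall (hinge)
- humidor_floor (a point): centre of the box's inner floor, 6 mm up. Two strips of blocks 8 mm high (x from 35 to 60 mm either way) form five grooves along x, 26 mm wide, at y = -88, -44, 0, 44, 88 mm; between the strips the floor is bare, so fingers fit beside a cigar's middle. A cigar in a groove has its centre 9 mm above this point
- lid (a joint): hinge of the box's clear lid with a wooden rim (160 by 258 by 8 mm, 0.25 kg): 0 is shut, up to 1.65 rad is open, leaning just past upright; a stiff hinge that stays where it is left. It starts shut or slightly ajar
- lid_hinge (a point): on the hinge line, at the middle of the box's back edge, height 46 mm; the lid turns about the box's y axis, its front edge is 160 mm from here
- lid_pull (a point): centre of the brass block on top of the lid near its front edge: 18 mm (x) by 26 mm (y) by 34 mm high, standing on the lid's 7 mm panel; this point is 136 mm from the hinge line and 28 mm above the lid's underside. With the lid shut it is 75 mm above the bench
- rack: pale wooden pressing rack, fixed: plank 150 (x) by 232 (y) by 10 mm with blocks 12 mm high on both ends that make five pockets along x, 24 mm wide, 130 mm long, centred at y = -88, -44, 0, 44, 88 mm; a bare channel 72 mm wide crosses all pockets at the middle, for the fingers. Origin: centre of its underside
- mister: white round mister bottle in a steel foot 84 mm wide, fixed; 68 mm thick, 142 mm to the shoulder of its neck. Origin: centre of its underside
- cap (a joint): the mister's sprung cap: 0 is up, 0.008 m is fully down; needs about 9 N; springs back by itself
- cap_top (a point): centre of the flat top of the cap, a disc 34 mm across, 174 mm above the bench when up
- cigar_0: finished box-pressed cigar, a brown square stick 120 by 18 by 18 mm with rounded edges and a thin gold band, about 20 g; origin at its centre, x axis along it. Lies in a pocket of the rack, centre 19 mm above the bench. May be absent (three to five are there)
- cigar_1: finished box-pressed cigar, a brown square stick 120 by 18 by 18 mm with rounded edges and a thin gold band, about 20 g; origin at its centre, x axis along it. Lies in a pocket of the rack, centre 19 mm above the bench. May be absent (three to five are there)
- cigar_2: finished box-pressed cigar, a brown square stick 120 by 18 by 18 mm with rounded edges and a thin gold band, about 20 g; origin at its centre, x axis along it. Lies in a pocket of the rack, centre 19 mm above the bench. May be absent (three to five are there)
- cigar_3: finished box-pressed cigar, a brown square stick 120 by 18 by 18 mm with rounded edges and a thin gold band, about 20 g; origin at its centre, x axis along it. Lies in a pocket of the rack, centre 19 mm above the bench. May be absent (three to five are there)
- cigar_4: finished box-pressed cigar, a brown square stick 120 by 18 by 18 mm with rounded edges and a thin gold band, about 20 g; origin at its centre, x axis along it. Lies in a pocket of the rack, centre 19 mm above the bench. May be absent (three to five are there)
- glue_jar: bystander: small jar 42 mm wide, 50 mm high; origin under its centre
- tin_lid: bystander: white round dish 56 mm wide, 10 mm high; origin under its centre
- scraper: bystander: spatula 200 mm long; origin under it
- gauge: bystander: plywood cutting gauge 100 by 50 by 26 mm; origin under its centre
- resin_bottle: bystander: clear bottle 40 mm wide, 90 mm high; origin under its centre
- weight: bystander: steel weight 56 mm wide, 35 mm high; origin under its centre
- band_box: bystander: small open cardboard box 90 by 70 by 30 mm; origin under its centre
Things that resemble listed ones, but are neither listed nor needed, are in the scene too. What is shaped like the cigar_2 but blue or pink is not meant.

How it is judged:
On the way, in this order (a step that is already met when the one before it is completed fails the run):
1. the lid is opened (beyond 1.35 rad) (value of joint lid above 1.35 rad), for 0.2 s.
2. every cigar lies released in a groove of the box, the lid still open (z of cigar_0 in the frame of humidor between 0.006 and 0.019 m and x of cigar_0 in the frame of humidor between -0.02 and 0.02 m and y of cigar_0 in the frame of humidor between -0.11 and 0.11 m and angle between the x axis of each of cigar_0, cigar_1, cigar_2, cigar_3, cigar_4 and the x axis of humidor, either way round below 0.2 rad and contact force between each of cigar_0, cigar_1, cigar_2, cigar_3, cigar_4 and the fingers below 0.05 N and z of cigar_1 in the frame of humidor between 0.006 and 0.019 m and x of cigar_1 in the frame of humidor between -0.02 and 0.02 m and y of cigar_1 in the frame of humidor between -0.11 and 0.11 m and z of cigar_2 in the frame of humidor between 0.006 and 0.019 m and x of cigar_2 in the frame of humidor between -0.02 and 0.02 m and y of cigar_2 in the frame of humidor between -0.11 and 0.11 m and z of cigar_3 in the frame of humidor between 0.006 and 0.019 m and x of cigar_3 in the frame of humidor between -0.02 and 0.02 m and y of cigar_3 in the frame of humidor between -0.11 and 0.11 m and z of cigar_4 in the frame of humidor between 0.006 and 0.019 m and x of cigar_4 in the frame of humidor between -0.02 and 0.02 m and y of cigar_4 in the frame of humidor between -0.11 and 0.11 m and value of joint lid above 1 rad), for 0.3 s.
3. the mister's cap is pressed down (beyond 6.5 mm of 8), the lid still open (value of joint cap above 0.0065 m and value of joint lid above 1 rad), for 0.05 s.
4. the cap has sprung back up (value of joint cap below 0.0015 m), for 0.1 s.
At the end, for the whole second after the job is handed in: every cigar present lies at rest and released in a groove of the box (centre within 20 mm of the middle of the groove's length, less than 19 mm above the box's underside, along the groove within 0.2 rad), the lid is shut (under 0.05 rad) and the cap is up (under 1.5 mm) (z of cigar_0 in the frame of humidor between 0.006 and 0.019 m and x of cigar_0 in the frame of humidor between -0.02 and 0.02 m and y of cigar_0 in the frame of humidor between -0.11 and 0.11 m and angle between the x axis of each of cigar_0, cigar_1, cigar_2, cigar_3, cigar_4 and the x axis of humidor, either way round below 0.2 rad and contact force between each of cigar_0, cigar_1, cigar_2, cigar_3, cigar_4 and the fingers below 0.05 N and z of cigar_1 in the frame of humidor between 0.006 and 0.019 m and x of cigar_1 in the frame of humidor between -0.02 and 0.02 m and y of cigar_1 in the frame of humidor between -0.11 and 0.11 m and z of cigar_2 in the frame of humidor between 0.006 and 0.019 m and x of cigar_2 in the frame of humidor between -0.02 and 0.02 m and y of cigar_2 in the frame of humidor between -0.11 and 0.11 m and z of cigar_3 in the frame of humidor between 0.006 and 0.019 m and x of cigar_3 in the frame of humidor between -0.02 and 0.02 m and y of cigar_3 in the frame of humidor between -0.11 and 0.11 m and z of cigar_4 in the frame of humidor between 0.006 and 0.019 m and x of cigar_4 in the frame of humidor between -0.02 and 0.02 m and y of cigar_4 in the frame of humidor between -0.11 and 0.11 m and linear speed of each of cigar_0, cigar_1, cigar_2, cigar_3, cigar_4 below 0.02 m/s and value of joint lid below 0.05 rad and value of joint cap below 0.0015 m); the robot touches nothing.
It fails at once if a cigar is crushed (fingers on it with more than 60 N) (contact force between the fingers and cigar_0 above 60 N or contact force between the fingers and cigar_1 above 60 N or contact force between the fingers and cigar_2 above 60 N or contact force between the fingers and cigar_3 above 60 N or contact force between the fingers and cigar_4 above 60 N).
It fails at once if a bystander is moved more than 40 mm (distance of any of glue_jar, tin_lid, scraper, gauge, resin_bottle, weight, band_box from where it was at the start of the episode above 0.04 m).
Of cigar_0, cigar_1, cigar_2, cigar_3, cigar_4 only 3 to 5 are there at a start; the rules pass over those that are not, and their reading is None.
At some moment in a run one of cigar_0, cigar_1, cigar_2, cigar_3, cigar_4 may be knocked a few centimetres aside while the robot is not near it.
Once in a run the grip may slacken for a moment while it holds something.
It also fails if it takes over 210 s, if anything falls off the work surface, if the arm or the gripper's body presses on something with over 40 N, if the wrist force passes 120 N, or if a joint passes its speed limit or range.

## Working session

There is one attempt and no reset: what is moved stays moved. The work goes in short steps, Python scripts to look and compute and a tool call to move; the robot and the scene stay as the last step left them, time stands still between calls to the robot, and variables do not carry over. Pictures are saved under pics/ and viewed, at most 14 in all, crops included, and the job is handed in when it is done.

Besides the shell and the picture viewer there is one more tool, called after "Request:" as name(argument=value, ...), one argument or row to a line, values as JSON. move_arm: Moves the arm, as the interface text tells. Its arguments: {"type":"object","properties":{"rows":{"type":"array","items":{"type":"array","items":{"type":"number"}}},"grip_force":{"type":"number"}},"required":["rows"]}

```bash
ls; mkdir -p pics; cat > h.py <<'E'
import numpy as np, cv2
from plant import bot
def deproj(cam,u,v,d):
    p=bot.camera_params(cam); 
    P=np.array([(u-p['cx'])/p['fx']*d,(v-p['cy'])/p['fy']*d,d,np.ones_like(d)])
    return (np.array(p['extrinsics'])@P.reshape(4,-1))[:3].T
def cloud(cam,d):
    v,u=np.mgrid[0:420,0:560]
    return deproj(cam,u.ravel().astype(float),v.ravel().astype(float),d.ravel().astype(float)).reshape(420,560,3)
E
python3 - <<'E'
from h import *
s=bot.get_state(); print(s, bot.tcp_to_tips)
for c in('scene','top'):
    im,d=bot.get_image(c); cv2.imwrite(f'pics/{c}0.png',im); np.save(c+'0.npy',d)
    print(c,bot.camera_params(c))
    X=cloud(c,d)
    for t in('humidor','rack','cigar_0','mister','lid_pull','cap_top'):
        for b in bot.boxes_of(t,c):
            u,v=b['location'][0]*560,b['location'][1]*420
            print(c,t,round(b['confidence'],2),round(u),round(v),X[min(int(v),419),min(int(u),559)].round(3))
E
```

```text
pics
{'time_s': 0.0, 'joints': array([ 1.22697611,  0.46838386, -0.01161041,  1.60361139,  0.00600172,
        1.07138965, -0.05631041]), 'joint_velocities': array([-1.60098042e-04, -1.20380501e-03, -2.28210447e-05,  1.84117098e-03,
       -1.44500998e-03, -1.25544346e-03, -2.46144212e-04]), 'joint_torque': array([ 3.44528662e-04, -5.20573676e+01, -1.22041322e-02, -2.43749267e+01,
       -5.65915997e-02,  1.73031574e-02,  1.53112405e-04]), 'position': array([ 0.19237215, -0.62030174,  0.22764106]), 'eef_rot': array([-8.57791953e-04,  9.88714335e-01,  1.49810517e-01, -1.91243993e-04]), 'force': array([-0.62490436,  0.51642508,  0.488712  ]), 'moment': array([ 0.02947676,  0.04445798, -0.00260437]), 'finger_force': 0.0, 'opening': 0.09172114785132696} 0.014
scene {'fx': 531.3407279980415, 'fy': 531.3407279980415, 'cx': 278.6192794007891, 'cy': 204.46364818189312, 'extrinsics': array([[-0.62041375,  0.56284433, -0.5461621 ,  1.20988439],
       [ 0.78427326,  0.44657267, -0.43068353,  0.54864044],
       [ 0.00149328, -0.69554231, -0.71848358,  1.06560474],
       [ 0.        ,  0.     
[... 906 characters left out ...]
82 , -0.01475369,  0.00805091],
       [ 0.0173929 , -0.10267521, -0.99456286,  1.52618826],
       [ 0.        ,  0.        ,  0.        ,  1.        ]])}
top humidor 0.82 332 218 [ 0.486 -0.17   0.055]
top rack 0.91 222 211 [0.501 0.196 0.007]
top cigar_0 0.77 200 207 [0.514 0.269 0.023]
top cigar_0 0.69 237 266 [0.317 0.138 0.017]
top cigar_0 0.69 185 281 [0.263 0.309 0.013]
top cigar_0 0.65 252 213 [0.495 0.096 0.027]
top cigar_0 0.64 238 212 [0.498 0.145 0.011]
top cigar_0 0.58 227 207 [0.513 0.181 0.025]
top cigar_0 0.52 193 161 [0.671 0.299 0.023]
top mister 0.74 253 213 [0.495 0.09  0.023]
top mister 0.61 282 153 [ 0.685 -0.002  0.124]
top lid_pull 0.74 333 216 [ 0.493 -0.177  0.053]
```

```bash
python3 -c "
import cv2
a=cv2.imread('pics/scene0.png');cv2.imwrite('pics/s0.png',cv2.resize(a,(784,588)))
a=cv2.imread('pics/top0.png')[80:330,120:440];cv2.imwrite('pics/t0.png',cv2.resize(a,(768,600),interpolation=2))"
```

```text
(no output)
```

View pics/s0.png

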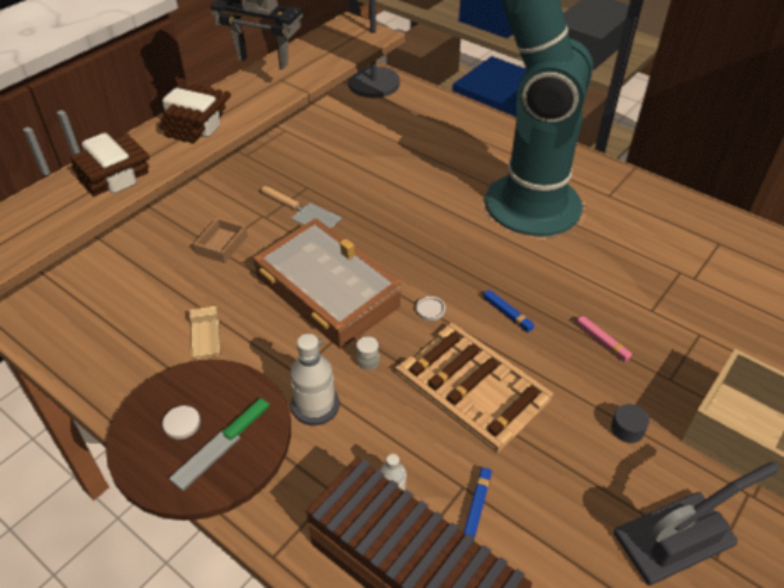

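View pics/t0.png

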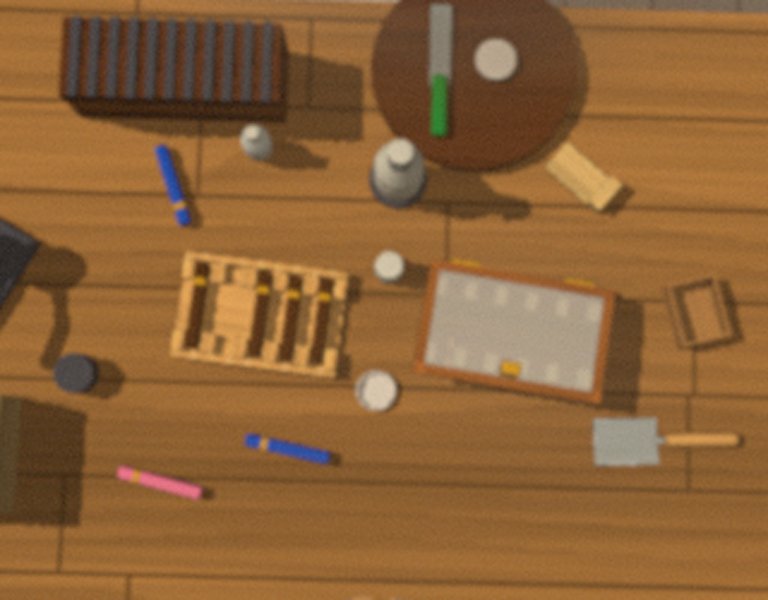

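The scene holds four cigars in the rack, with pocket 2 from the left empty. The box is to the right with its pull towards the robot, and the lid looks nearly shut. The mister is at (312,375) in the scene view. Next I'll fit the poses from depth.

```bash
python3 - <<'E'
from h import *
def rect(P,n):
    r=cv2.minAreaRect((P[:,:2]*1000).astype(np.float32)); print(n,len(P),'c',np.round(r[0],1),'sz',np.round(r[1],1),'ang',round(r[2],2))
for c in('top','scene'):
    d=np.load(c+'0.npy'); im=cv2.imread(f'pics/{c}0.png'); X=cloud(c,d); hsv=cv2.cvtColor(im,cv2.COLOR_BGR2HSV)
    def sel(x0,x1,y0,y1,z0,z1):
        return (X[...,0]>x0)&(X[...,0]<x1)&(X[...,1]>y0)&(X[...,1]<y1)&(X[...,2]>z0)&(X[...,2]<z1)&(d>0)
    def big(m):
        n,l,s,_=cv2.connectedComponentsWithStats(m.astype(np.uint8)); k=1+np.argmax(s[1:,4]); return l==k
    bt=X[sel(.9,1.2,-.3,.3,-.05,.05)|sel(.3,.4,-.1,.05,-.03,.03)]; print('bench z',np.median(bt[:,2]))
    m=big(sel(.38,.65,-.36,.03,.04,.07)); B=X[m]; rect(B,'box '+c)
    A=np.c_[B[:,:2],np.ones(len(B))]
    k=np.linalg.lstsq(A,B[:,2],rcond=None)[0]; print('plane',k,np.median(B[:,2]))
    P=X[sel(.38,.65,-.36,.03,.068,.12)]; rect(P,'pull') if len(P) else 0; print(P.mean(0),P[:,2].max())
    m=big(sel(.38,.65,.04,.33,.006,.045)); rect(X[m],'rack '+c)
    m2=sel(.38,.65,.04,.33,.015,.026); rect(X[m2],'racktop '+c)
    m=sel(.6,.8,-.1,.1,.168,.2); P=X[m]; rect(P,'cap'); print(np.median(P,0))
    # cigars: dark
    m=sel(.4,.62,.04,.33,.018,.045)&(hsv[...,2]<90); m=cv2.morphologyEx(m.astype(np.uint8),cv2.MORPH_OPEN,np.ones((2,2)))
    n,l,s,_=cv2.connectedComponentsWithStats(m)
    for k in range(1,n):
        if s[k,4]>40: rect(X[l==k],'cig'); print(np.median(X[l==k],0).round(3))
E
```

```text
bench z 0.0026743552359861367
box top 3726 c [ 487.5 -179.2] sz [258.3 167.4] ang 81.75
plane [-0.06796428  0.00829589  0.09256378] 0.05804662557912643
pull 106 c [ 430.7 -176.5] sz [ 88.9 267.8] ang 4.42
[ 0.42526055 -0.17662558  0.08092514] 0.09983573752524255
rack top 2810 c [502.2 178.8] sz [240.7 159.4] ang 84.01
racktop top 1355 c [532.3 186.1] sz [256.5 210.1] ang 83.81
cap 87 c [702.3 -13.5] sz [32.2 31.1] ang 1.67
[ 0.70236195 -0.01344609  0.17312318]
bench z 0.005241145445951112
box scene 4544 c [ 491.3 -179.2] sz [264.6 171.4] ang 81.87
plane [-0.07293322  0.00137558  0.09423474] 0.05826274129622977
pull 136 c [ 430.  -167.2] sz [242.2  37.4] ang 81.94
[ 0.43488347 -0.16125175  0.08373905] 0.1010329087307964
rack scene 5011 c [498.9 177.1] sz [234.4 167. ] ang 84.15
racktop scene 2409 c [533.6 184.7] sz [256.5 208.8] ang 84.07
cap 165 c [706.4 -12.4] sz [33.3 32.9] ang 12.0
[ 0.70671692 -0.01139062  0.17333053]
cig 196 c [833.6 298.9] sz [901.4  56.1] ang 30.01
[0.48  0.097 0.026]
cig 200 c [480.  138.1] sz [18.4 90.8] ang 79.04
[0.483 0.139 0.026]
cig 201 c [835.5 345.5] sz [850.4  49.7] ang 25.14
[0.49  0.183 0.026]
cig 57 c [547.4  90. ] sz [16.3 25.1] ang 77.03
[0.548 0.091 0.025]
cig 64 c [551.  132.7] sz [18.5 22.5] ang 79.54
[0.551 0.133 0.024]
cig 233 c [837.2 391.3] sz [807.7  47. ] ang 19.56
[0.498 0.271 0.027]
cig 67 c [554.5 173.6] sz [13.  26.9] ang 78.81
[0.557 0.176 0.025]
cig 72 c [563.7 262.9] sz [17.3 24.2] ang 89.78
[0.567 0.264 0.026]
```

```bash
cat >> h.py <<'E'
def ray(cam,u,v,z):
    p=bot.camera_params(cam);E=np.array(p['extrinsics'])
    u=np.atleast_1d(u).astype(float);v=np.atleast_1d(v).astype(float)
    D=np.c_[(u-p['cx'])/p['fx'],(v-p['cy'])/p['fy'],np.ones_like(u)]@E[:3,:3].T
    return E[:3,3]+D*((z-E[2,3])/D[:,2])[:,None]
def pca(P):
    r=cv2.minAreaRect((P[:,:2]*1000).astype(np.float32)); a=r[2]
    if r[1][0]<r[1][1]: a+=90
    return np.round(r[0],1),np.round(sorted(r[1]),1),round((a+90)%180-90,1)
def blobs(cam,im,mask,z,win,amin=40):
    m=cv2.morphologyEx(mask.astype(np.uint8),cv2.MORPH_CLOSE,np.ones((3,3)))
    n,l,s,_=cv2.connectedComponentsWithStats(m)
    for k in range(1,n):
        if s[k,4]<amin: continue
        v,u=np.nonzero(l==k); P=ray(cam,u,v,z); c=P.mean(0)
        if win[0]<c[0]<win[1] and win[2]<c[1]<win[3]: print(cam,s[k,4],*pca(P),'px',u.mean().round(),v.mean().round(),'mean',c.round(4)[:2])
E
python3 - <<'E'
from h import *
for c in('top','scene'):
    im=cv2.imread(f'pics/{c}0.png'); hsv=cv2.cvtColor(im,cv2.COLOR_BGR2HSV)
    H,S,V=[hsv[...,i] for i in range(3)]
    print('cigars'); blobs(c,im,V<85,.025,(.4,.6,.03,.32))
    print('pull'); blobs(c,im,(H>15)&(H<28)&(S>150)&(V>140),.097,(.38,.5,-.25,-.1),8)
    # rim+panel of lid : not bench ; use depth z
    d=np.load(c+'0.npy'); X=cloud(c,d)
    P=X[(d>0)&(abs(X[...,0]-.49)<.12)&(abs(X[...,1]+.18)<.16)&(X[...,2]>.045)]
    R=np.array([[np.cos(.143),-np.sin(.143)],[np.sin(.143),np.cos(.143)]]); Q=(P[:,:2]-[.49,-.18])@R.T
    print('lid box-frame percentiles',np.percentile(Q,[.5,2,98,99.5],axis=0).round(4).tolist())
    hi=P[P[:,2]>.085]; print('high',len(hi),hi.mean(0) if len(hi) else 0)
    P=X[(d>0)&(abs(X[...,0]-.5)<.11)&(abs(X[...,1]-.178)<.15)&(X[...,2]>.013)]
    R=np.array([[np.cos(.105),-np.sin(.105)],[np.sin(.105),np.cos(.105)]]); Q=(P[:,:2]-[.5,.178])@R.T
    print('rack percentiles',np.percentile(Q,[.5,2,98,99.5],axis=0).round(4).tolist())
E
```

```text
cigars
top 44 [496.1 259.8] [ 7.2 79.1] -6.9 px 202.0 211.0 mean [0.4966 0.2593]
pull
top 39 [ 429.9 -170.7] [16.  22.6] -88.5 px 332.0 233.0 mean [ 0.4304 -0.1701]
lid box-frame percentiles [[-0.0857, -0.1269], [-0.0834, -0.1233], [0.072, 0.1246], [0.0769, 0.1284]]
high 48 [ 0.43030341 -0.1697514   0.09382865]
rack percentiles [[-0.0735, -0.116], [-0.072, -0.1122], [0.0743, 0.1094], [0.0756, 0.1132]]
cigars
scene 198 [479.   91.8] [23.6 84.9] -9.1 px 316.0 248.0 mean [0.4797 0.0927]
scene 205 [481.8 134.6] [22.9 82. ] -8.2 px 329.0 257.0 mean [0.482  0.1357]
scene 211 [486.9 177.8] [22.1 82.7] -7.3 px 343.0 267.0 mean [0.4875 0.1791]
scene 55 [548.1  85.7] [17.2 22.6] -1.2 px 297.0 263.0 mean [0.5483 0.0856]
scene 66 [551.2 129.2] [20.4 24. ] -9.6 px 311.0 273.0 mean [0.5516 0.1289]
scene 239 [496.2 265.3] [25.8 83.5] -9.0 px 372.0 287.0 mean [0.4961 0.2673]
scene 72 [556.4 172.3] [19.7 23.9] -2.8 px 324.0 283.0 mean [0.5565 0.172 ]
scene 73 [565.8 259.9] [18.4 23.5] -5.3 px 353.0 305.0 mean [0.5659 0.2601]
pull
scene 74 [ 439.9 -159.5] [20.6 51.7] 62.7 px 249.0 176.0 mean [ 0.4398 -0.1611]
lid box-frame percentiles [[-0.082, -0.1275], [-0.0786, -0.1222], [0.0775, 0.1292], [0.082, 0.1311]]
high 68 [ 0.43668401 -0.16840721  0.093952  ]
rack percentiles [[-0.0703, -0.115], [-0.068, -0.1104], [0.0801, 0.112], [0.0812, 0.1145]]
```

Request:
move_arm(
  rows=[
    [0,0,0,0,0,6.2,0.06],
    [0,0,0,0,0,6.2,0.06],
    [0,0,0,0,0,6.2,0.06],
    [0,0,0,0,0,6.2,0.06],
    [0.015,-0.035,0,0,0,0,0.06],
    [0.015,-0.035,0,0,0,0,0.06],
    [0.015,-0.035,0,0,0,0,0.06],
    [0.015,-0.035,0,0,0,0,0.06],
  ],
  grip_force=40,
)

```text
time_s: 1.37
position: [0.2711, -0.4885, 0.2286]
eef_rot: [0.0, 0.998, -0.066, 0.0]
force: [1.3, 0.1, -0.2]
opening: 0.0602
finger_force: 0.0
```

```bash
cat > go.py <<'E'
import sys
from h import *
from scipy.spatial.transform import Rotation as R
s=bot.get_state(); q=s['eef_rot']; Rm=R.from_quat([q[1],q[2],q[3],q[0]]).as_matrix()
print('t',round(s['time_s'],2),'pos',s['position'].round(4),'yaw',np.degrees(np.arctan2(Rm[1,0],Rm[0,0])).round(2),'tilt',np.degrees(np.arccos(-Rm[2,2])).round(2),'F',s['force'].round(1),'open',round(s['opening'],4),'ff',round(s['finger_force'],1))
p=s['position']
for a in sys.argv[1:]:
    t=np.array([float(x) for x in a.split(',')]); print(a,'tool delta',(Rm.T@(t-p)).round(4)); p=t
E
python3 go.py .434,-.170,.15
```

```text
t 1.37 pos [ 0.2711 -0.4885  0.2286] yaw -7.6 tilt 0.01 F [ 1.3  0.1 -0.2] open 0.0602 ff 0.0
.434,-.170,.15 tool delta [ 0.1194 -0.3372  0.0786]
```

Request:
move_arm(
  rows=[
    [0.013,-0.037,0,0,0,0,0.06],
    [0.013,-0.037,0,0,0,0,0.06],
    [0.013,-0.037,0,0,0,0,0.06],
    [0.013,-0.037,0,0,0,0,0.06],
    [0.013,-0.037,0.01,0,0,0,0.06],
    [0.013,-0.037,0.01,0,0,0,0.06],
    [0.013,-0.037,0.02,0,0,0,0.06],
    [0.013,-0.037,0.02,0,0,0,0.06],
  ],
)

```text
time_s: 2.03
position: [0.4118, -0.2125, 0.1711]
eef_rot: [0.001, 0.998, -0.066, 0.001]
force: [0.3, -0.4, -0.3]
opening: 0.06
finger_force: 0.0
```

Request:
move_arm(
  rows=[
    [0.0075,-0.02,0.018,0,0,0,0.06],
    [0.0075,-0.02,0,0,0,0,0.06],
    [0,0,0,0,0,0,0.06],
  ],
)

```text
time_s: 2.28
position: [0.4323, -0.1719, 0.152]
eef_rot: [-0.001, 0.998, -0.063, -0.0]
force: [0.7, -0.8, -0.9]
opening: 0.06
finger_force: 0.0
```

```bash
python3 go.py .434,-.170,.083; python3 - <<'E'
from h import *
im,d=bot.get_image('scene'); cv2.imwrite('pics/s1.png',cv2.resize(im[110:260,160:360],(800,600),interpolation=2))
E
```

```text
t 2.28 pos [ 0.4323 -0.1719  0.152 ] yaw -7.18 tilt 0.13 F [ 0.7 -0.8 -0.9] open 0.06 ff 0.0
.434,-.170,.083 tool delta [ 0.0015 -0.002   0.069 ]
```

View pics/s1.png

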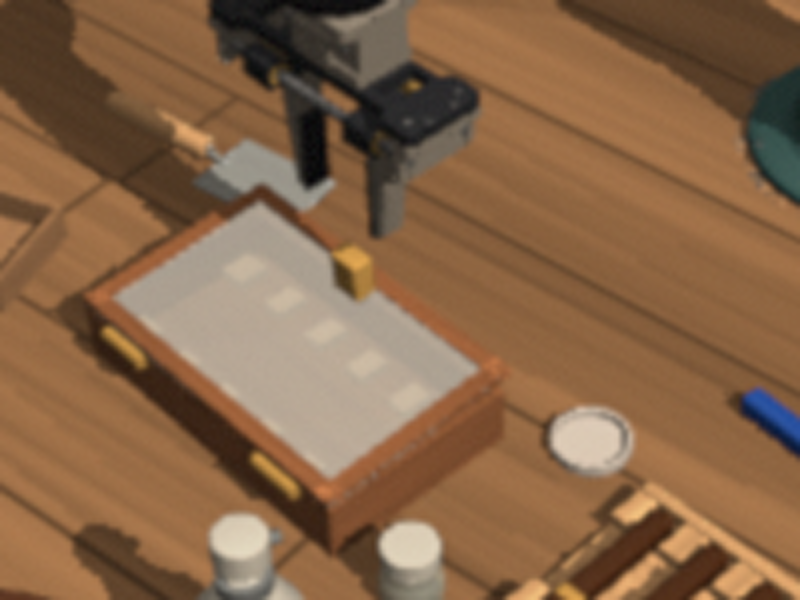

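The gripper hovers above the brass pull (352,272 in the crop) with a finger on each side, so I can descend and grip.

Request:
move_arm(
  rows=[
    [0.0015,-0.002,0.025,0,0,0,0.06],
    [0,0,0.025,0,0,0,0.06],
    [0,0,0.018,0,0,0,0.06],
    [0,0,0,0,0,0,0.02],
    [0,0,0,0,0,0,0.02],
    [0,0,0,0,0,0,0.02],
    [0,0,0,0,0,0,0.02],
    [0,0,0,0,0,0,0.02],
  ],
  grip_force=50,
)

```text
time_s: 3.0
position: [0.4337, -0.1731, 0.0859]
eef_rot: [-0.001, 0.998, -0.066, 0.001]
force: [2.0, 13.0, 1.1]
opening: 0.0291
finger_force: 6.5
```

```bash
python3 - <<'E'
import numpy as np
f=lambda t:np.array([-136*np.cos(t)+28*np.sin(t),-(136*np.sin(t)+28*np.cos(t))])
# rows in tool x,z with hinge in tool x plane; steps .07->1.5
T=np.linspace(.07,1.52,25)
for a,b in zip(T,T[1:]): print((f(b)-f(a)).round(1).tolist(),end=' ')
E
python3 go.py
```

```text
[2.5, -8.0] [3.0, -7.8] [3.5, -7.6] [3.9, -7.4] [4.3, -7.2] [4.8, -6.9] [5.2, -6.6] [5.6, -6.3] [5.9, -5.9] [6.3, -5.6] [6.6, -5.2] [6.9, -4.8] [7.2, -4.3] [7.4, -3.9] [7.7, -3.4] [7.8, -3.0] [8.0, -2.5] [8.1, -2.0] [8.3, -1.5] [8.3, -1.0] [8.4, -0.5] [8.4, 0.0] [8.4, 0.5] [8.3, 1.0] t 3.0 pos [ 0.4337 -0.1731  0.0859] yaw -7.6 tilt 0.18 F [ 2.  13.   1.1] open 0.0291 ff 6.5
```

Request:
move_arm(
  rows=[
    [0,-0.002,0,0,0,0,0.02],
    [0,0,0,0,0,0,0.02],
    [0,0,0,0,0,0,0.02],
  ],
)

```text
time_s: 3.25
position: [0.4338, -0.1716, 0.0856]
eef_rot: [-0.0, 0.998, -0.066, 0.001]
force: [1.2, 6.0, 2.6]
opening: 0.0256
finger_force: 50.0
```

Request:
move_arm(
  rows=[
    [0.0025,-0.001,-0.008,0,0,0,0.02],
    [0.003,0,-0.0078,0,0,0,0.02],
    [0.0035,0,-0.0076,0,0,0,0.02],
    [0.0039,0,-0.0074,0,0,0,0.02],
    [0.0043,0,-0.0072,0,0,0,0.02],
    [0.0048,0,-0.0069,0,0,0,0.02],
    [0.0052,0,-0.0066,0,0,0,0.02],
    [0.0056,0,-0.0063,0,0,0,0.02],
  ],
)

```text
time_s: 3.92
position: [0.4646, -0.176, 0.1426]
eef_rot: [-0.0, 0.998, -0.066, -0.001]
force: [1.8, 1.0, -10.6]
opening: 0.0255
finger_force: 50.0
```

Forces are small and the lid follows, so I continue along the arc.

Request:
move_arm(
  rows=[
    [0.0059,0,-0.0059,0,0,0,0.02],
    [0.0063,0,-0.0056,0,0,0,0.02],
    [0.0066,0,-0.0052,0,0,0,0.02],
    [0.0069,0,-0.0048,0,0,0,0.02],
    [0.0072,0,-0.0043,0,0,0,0.02],
    [0.0074,0,-0.0039,0,0,0,0.02],
    [0.0077,0,-0.0034,0,0,0,0.02],
    [0.0078,0,-0.003,0,0,0,0.02],
  ],
)

```text
time_s: 4.58
position: [0.5204, -0.184, 0.1791]
eef_rot: [0.0, 0.998, -0.066, -0.001]
force: [-5.0, -1.7, -5.9]
opening: 0.0258
finger_force: 50.0
```

Request:
move_arm(
  rows=[
    [0.008,0,-0.0025,0,0,0,0.02],
    [0.0081,0,-0.002,0,0,0,0.02],
    [0.0083,0,-0.0015,0,0,0,0.02],
    [0.0083,0,-0.001,0,0,0,0.02],
    [0.0084,0,-0.0005,0,0,0,0.02],
    [0.0084,0,0,0,0,0,0.02],
    [0.0084,0,0.0005,0,0,0,0.02],
    [0.0083,0,0.001,0,0,0,0.02],
  ],
)

```text
time_s: 5.25
position: [0.587, -0.1936, 0.1862]
eef_rot: [0.001, 0.998, -0.066, 0.0]
force: [-4.9, -2.2, 0.7]
opening: 0.0252
finger_force: 50.0
```

```bash
python3 go.py;  python3 - <<'E'
from h import *
im,d=bot.get_image('scene'); cv2.imwrite('pics/s2.png',cv2.resize(im[90:260,160:360],(700,595),interpolation=2))
E
```

```text
t 5.25 pos [ 0.587  -0.1936  0.1862] yaw -7.6 tilt 0.14 F [-4.9 -2.2  0.7] open 0.0252 ff 50.0
```

View pics/s2.png

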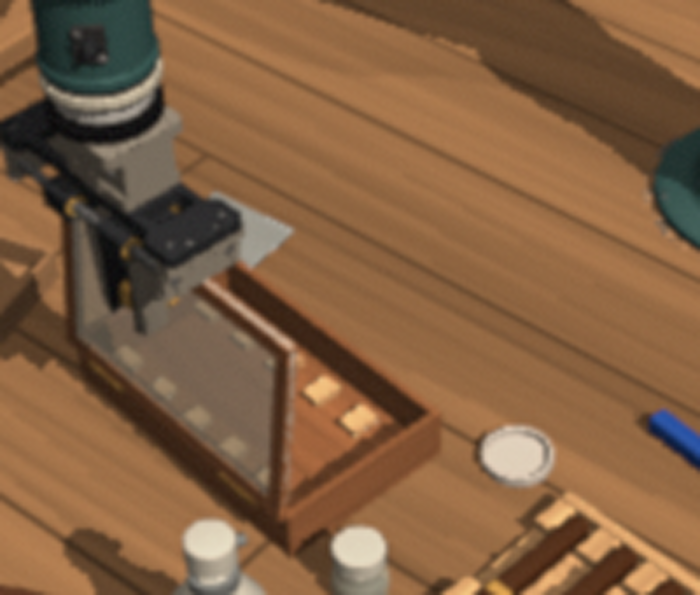

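Request:
move_arm(
  rows=[
    [0.0082,0,0.0014,0,0,0,0.02],
    [0.006,0,0.0016,0,0,0,0.02],
    [0,0,0,0,0,0,0.02],
    [0,0,0,0,0,0,0.06],
    [0,0,0,0,0,0,0.06],
    [0,0,0,0,0,0,0.06],
    [0,0,0,0,0,0,0.06],
    [0,0,-0.03,0,0,0,0.06],
  ],
)

```text
time_s: 5.97
position: [0.5974, -0.1924, 0.2066]
eef_rot: [-0.001, 0.998, -0.066, -0.005]
force: [-0.9, -0.1, -1.1]
opening: 0.0569
finger_force: 0.0
```

Request:
move_arm(
  rows=[
    [0,0,-0.03,0,0,0,0.06],
    [0,0,-0.025,0,0,0,0.026],
    [0,0,0,0,0,0,0.026],
  ],
)

```text
time_s: 6.22
position: [0.6037, -0.1939, 0.2729]
eef_rot: [0.001, 0.998, -0.066, 0.005]
force: [0.8, 0.5, 0.5]
opening: 0.0485
finger_force: 0.0
```

```bash
python3 go.py .494,.0895,.15 .494,.0895,.022
```

```text
t 6.22 pos [ 0.6037 -0.1939  0.2729] yaw -7.53 tilt 0.62 F [0.8 0.5 0.5] open 0.0485 ff 0.0
.494,.0895,.15 tool delta [-0.1472 -0.2667  0.121 ]
.494,.0895,.022 tool delta [-1.40e-03 -1.00e-04  1.28e-01]
```

Request:
move_arm(
  rows=[
    [-0.0185,-0.033,0,0,0,0,0.026],
    [-0.0185,-0.033,0,0,0,0,0.026],
    [-0.0185,-0.033,0,0,0,0,0.026],
    [-0.0185,-0.033,0,0,0,0,0.026],
    [-0.0185,-0.033,0.02,0,0,0,0.026],
    [-0.0185,-0.033,0.03,0,0,0,0.026],
    [-0.0185,-0.033,0.03,0,0,0,0.026],
    [-0.0185,-0.033,0.03,0,0,0,0.026],
  ],
)

```text
time_s: 6.88
position: [0.4939, 0.0737, 0.1688]
eef_rot: [-0.0, 0.998, -0.066, 0.001]
force: [0.4, -0.6, 0.1]
opening: 0.0261
finger_force: 0.0
```

```bash
python3 go.py .494,.0895,.10 .494,.0895,.027
python3 - <<'E'
from h import *
im,d=bot.get_image('scene'); cv2.imwrite('pics/scene3.png',im); np.save('scene3.npy',d)
im2,d2=bot.get_image('top'); cv2.imwrite('pics/top3.png',im2); np.save('top3.npy',d2)
c=np.hstack([cv2.resize(im[160:330,150:390],(400,283),interpolation=2),cv2.resize(im2[140:310,170:410],(400,283),interpolation=2)])
cv2.imwrite('pics/s3.png',c)
R=np.array([[np.cos(.143),-np.sin(.143)],[np.sin(.143),np.cos(.143)]])
for n,dd in(('scene',d),('top',d2)):
    X=cloud(n,dd); P=X[(dd>0)&(abs(X[...,0]-.49)<.14)&(abs(X[...,1]+.18)<.18)]
    Q=np.c_[(P[:,:2]-[.49,-.18])@R.T,P[:,2]]
    r=Q[(Q[:,2]>.036)&(Q[:,2]<.052)&(abs(Q[:,0])<.05)&(abs(Q[:,1])>.1)]  # side-wall tops
    a=r[r[:,1]>0][:,1]; b=r[r[:,1]<0][:,1]; print(n,'side walls',len(a),len(b),np.median(a) if len(a) else 0,np.median(b) if len(b) else 0)
    r=Q[(Q[:,2]>.036)&(Q[:,2]<.052)&(Q[:,0]<-.05)&(abs(Q[:,1])<.1)]; print('front',len(r),np.median(r[:,0]) if len(r) else 0)
    r=Q[(Q[:,2]>.08)&(Q[:,2]<.2)&(Q[:,0]>.05)&(abs(Q[:,1])<.14)]; 
    if len(r): print('lid',len(r),np.polyfit(r[:,2],r[:,0],1))
E
```

```text
t 6.88 pos [0.4939 0.0737 0.1688] yaw -7.55 tilt 0.12 F [ 0.4 -0.6  0.1] open 0.0261 ff 0.0
.494,.0895,.10 tool delta [-0.0021 -0.0156  0.0688]
.494,.0895,.027 tool delta [-0.0001  0.0001  0.073 ]
scene side walls 162 28 0.1289601136866066 -0.12351372493979107
front 228 -0.07228057927000334
lid 2062 [0.04411688 0.07754142]
top side walls 68 70 0.12745661775217532 -0.12435419590821582
front 115 -0.07788461150618504
lid 567 [0.11017535 0.05974279]
```

View pics/s3.png

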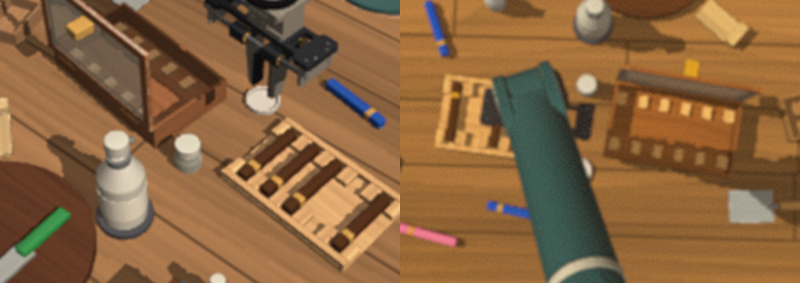

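Request:
move_arm(
  rows=[
    [-0.002,-0.0156,0.035,0,0,0,0.027],
    [0,0,0.035,0,0,0,0.027],
    [0,0,0.025,0,0,0,0.027],
    [0,0,0.025,0,0,0,0.027],
    [0,0,0.012,0,0,0,0.027],
    [0,0,0.009,0,0,0,0.027],
    [0,0,0,0,0,0,0.027],
  ],
  grip_force=12,
)

```text
time_s: 7.57
position: [0.4943, 0.0874, 0.0274]
eef_rot: [0.0, 0.998, -0.066, -0.001]
force: [0.2, 0.5, 0.9]
opening: 0.0268
finger_force: 0.0
```

```bash
python3 go.py .494,.0895,.027 
```

```text
t 7.57 pos [0.4943 0.0874 0.0274] yaw -7.58 tilt 0.1 F [0.2 0.5 0.9] open 0.0268 ff 0.0
.494,.0895,.027 tool delta [-0.0006 -0.002   0.0004]
```

Request:
move_arm(
  rows=[
    [0,-0.002,0,0,0,0,0.01],
    [0,0,0,0,0,0,0.01],
    [0,0,0,0,0,0,0.01],
    [0,0,0,0,0,0,0.01],
    [0,0,0,0,0,0,0.01],
    [0,0,0,0,0,0,0.01],
  ],
)

```text
time_s: 8.07
position: [0.4958, 0.0899, 0.0295]
eef_rot: [-0.0, 0.998, -0.066, 0.001]
force: [-0.2, 0.3, 7.7]
opening: 0.018
finger_force: 12.0
```

```bash
python3 go.py .494,.0895,.10 .4775,-.2651,.10  .4775,-.2651,.024
```

```text
t 8.07 pos [0.4958 0.0899 0.0295] yaw -7.57 tilt 0.11 F [-0.2  0.3  7.7] open 0.018 ff 12.0
.494,.0895,.10 tool delta [-0.0016  0.0006 -0.0705]
.4775,-.2651,.10 tool delta [ 3.040e-02  3.537e-01 -1.000e-04]
.4775,-.2651,.024 tool delta [-0.0001  0.      0.076 ]
```

Request:
move_arm(
  rows=[
    [0,0,-0.02,0,0,0,0.01],
    [0,0,-0.027,0,0,0,0.01],
    [0,0,-0.027,0,0,0,0.01],
    [0.003,0.03,0,0,0,0,0.01],
    [0.003,0.035,0,0,0,0,0.01],
    [0.003,0.035,0,0,0,0,0.01],
    [0.003,0.035,0,0,0,0,0.01],
    [0.003,0.035,0,0,0,0,0.01],
  ],
)

```text
time_s: 8.73
position: [0.4872, -0.0824, 0.1029]
eef_rot: [0.0, 0.998, -0.066, 0.0]
force: [-0.0, 0.8, -0.3]
opening: 0.0181
finger_force: 12.0
```

Request:
move_arm(
  rows=[
    [0.003,0.035,0,0,0,0,0.01],
    [0.003,0.035,0,0,0,0,0.01],
    [0.003,0.035,0,0,0,0,0.01],
    [0.003,0.035,0,0,0,0,0.01],
    [0.003,0.03,0,0,0,0,0.01],
    [0.0,0.013,0,0,0,0,0.01],
    [0,0,0,0,0,0,0.01],
  ],
)

```text
time_s: 9.32
position: [0.4771, -0.2679, 0.1025]
eef_rot: [0.001, 0.998, -0.069, -0.0]
force: [-0.1, -0.5, 0.8]
opening: 0.0179
finger_force: 12.0
```

```bash
python3 go.py .4775,-.2651,.06  .4775,-.2651,.026
```

```text
t 9.32 pos [ 0.4771 -0.2679  0.1025] yaw -7.91 tilt 0.09 F [-0.1 -0.5  0.8] open 0.0179 ff 12.0
.4775,-.2651,.06 tool delta [ 0.     -0.0029  0.0425]
.4775,-.2651,.026 tool delta [-0.     -0.0001  0.034 ]
```

Request:
move_arm(
  rows=[
    [0,-0.002,0.02,0,0,0,0.01],
    [0,0,0.02,0,0,0,0.01],
    [0,0,0.012,0,0,0,0.01],
    [0,0,0.008,0,0,0,0.01],
    [0,0,0.008,0,0,0,0.01],
    [0,0,0,0,0,0,0.01],
  ],
)

```text
time_s: 9.82
position: [0.4786, -0.2614, 0.0337]
eef_rot: [-0.0, 0.998, -0.065, -0.0]
force: [-0.8, 0.0, -0.2]
opening: 0.0179
finger_force: 11.9
```

```bash
python3 go.py .4775,-.2651,.026
python3 - <<'E'
from h import *
im,d=bot.get_image('scene'); im2,d2=bot.get_image('top')
c=np.hstack([cv2.resize(im[120:290,150:390],(400,283),interpolation=2),cv2.resize(im2[140:310,170:410],(400,283),interpolation=2)])
cv2.imwrite('pics/s4.png',c)
E
```

```text
t 9.82 pos [ 0.4786 -0.2614  0.0337] yaw -7.5 tilt 0.05 F [-0.8  0.  -0.2] open 0.0179 ff 11.9
.4775,-.2651,.026 tool delta [-0.0006  0.0038  0.0077]
```

View pics/s4.png

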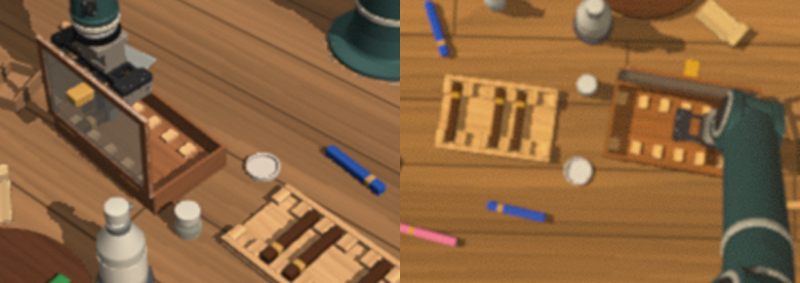

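Cigar 1 is held in the box above the far-right groove, and three cigars remain in the rack. The TCP sits 3 mm too far +y, so I'll correct that, then lower and release.

Request:
move_arm(
  rows=[
    [0,0.0035,0.002,0,0,0,0.01],
    [0,0,0.003,0,0,0,0.01],
    [0,0,0.002,0,0,0,0.01],
    [0,0,0,0,0,0,0.01],
    [0,0,0,0,0,0,0.01],
  ],
)

```text
time_s: 10.33
position: [0.4779, -0.2657, 0.0274]
eef_rot: [-0.0, 0.998, -0.066, -0.0]
force: [-1.2, -0.2, -0.8]
opening: 0.0182
finger_force: 11.9
```

```bash
python3 go.py .4775,-.2651,.026
```

```text
t 10.33 pos [ 0.4779 -0.2657  0.0274] yaw -7.58 tilt 0.01 F [-1.2 -0.2 -0.8] open 0.0182 ff 11.9
.4775,-.2651,.026 tool delta [-0.0005 -0.0005  0.0014]
```

Request:
move_arm(
  rows=[
    [0,0,0.0015,0,0,0,0.01],
    [0,0,0,0,0,0,0.027],
    [0,0,0,0,0,0,0.027],
    [0,0,0,0,0,0,0.027],
    [0,0,-0.025,0,0,0,0.027],
    [0,0,-0.03,0,0,0,0.027],
    [0,0,-0.03,0,0,0,0.027],
  ],
)

```text
time_s: 10.92
position: [0.4774, -0.2653, 0.1114]
eef_rot: [-0.0, 0.998, -0.066, -0.001]
force: [0.6, -0.2, 0.7]
opening: 0.0268
finger_force: 0.0
```

```bash
python3 go.py .499,.133,.11 .499,.133,.0285
```

```text
t 10.92 pos [ 0.4774 -0.2653  0.1114] yaw -7.56 tilt 0.11 F [ 0.6 -0.2  0.7] open 0.0268 ff 0.0
.499,.133,.11 tool delta [-0.031  -0.3976  0.0018]
.499,.133,.0285 tool delta [0.0001 0.0001 0.0815]
```

Request:
move_arm(
  rows=[
    [-0.003,-0.035,0,0,0,0,0.027],
    [-0.003,-0.035,0,0,0,0,0.027],
    [-0.003,-0.035,0,0,0,0,0.027],
    [-0.003,-0.035,0,0,0,0,0.027],
    [-0.003,-0.035,0,0,0,0,0.027],
    [-0.003,-0.035,0,0,0,0,0.027],
    [-0.003,-0.035,0,0,0,0,0.027],
    [-0.003,-0.035,0,0,0,0,0.027],
  ],
)

```text
time_s: 11.58
position: [0.491, 0.0167, 0.1112]
eef_rot: [0.0, 0.998, -0.066, 0.0]
force: [1.1, -0.4, -0.0]
opening: 0.0273
finger_force: 0.0
```

Request:
move_arm(
  rows=[
    [-0.003,-0.035,0,0,0,0,0.027],
    [-0.003,-0.035,0,0,0,0,0.027],
    [-0.001,-0.03,0,0,0,0,0.027],
    [0,-0.0175,0,0,0,0,0.027],
    [0,0,0.02,0,0,0,0.027],
    [0,0,0,0,0,0,0.027],
    [0,0,0,0,0,0,0.027],
    [0,0,0,0,0,0,0.027],
  ],
)

```text
time_s: 12.25
position: [0.4996, 0.1317, 0.0912]
eef_rot: [0.0, 0.998, -0.067, -0.0]
force: [-0.0, -0.0, 0.4]
opening: 0.027
finger_force: 0.0
```

```bash
python3 go.py .499,.133,.0285
python3 - <<'E'
from h import *
im,d=bot.get_image('scene'); im2,d2=bot.get_image('top'); cv2.imwrite('pics/top5.png',im2);cv2.imwrite('pics/scene5.png',im)
c=np.hstack([cv2.resize(im[160:330,150:390],(400,283),interpolation=2),cv2.resize(im2[140:310,170:410],(400,283),interpolation=2)])
cv2.imwrite('pics/s5.png',c)
E
```

```text
t 12.25 pos [0.4996 0.1317 0.0912] yaw -7.63 tilt 0.04 F [-0.  -0.   0.4] open 0.027 ff 0.0
.499,.133,.0285 tool delta [-0.0008 -0.0013  0.0627]
```

View pics/s5.png

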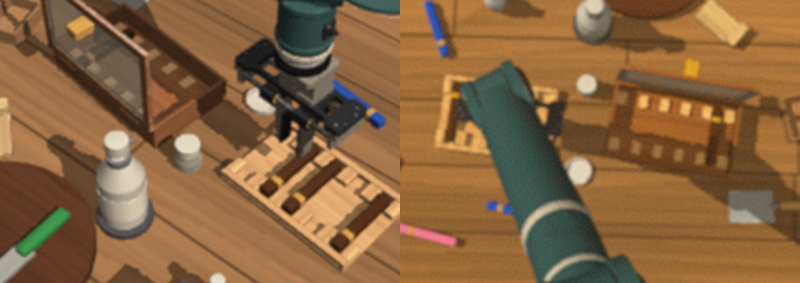

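Cigar 1 lies in the far-right groove, seen at crop (715,145), and the gripper is over cigar 2.

Request:
move_arm(
  rows=[
    [-0.0005,-0.0013,0.025,0,0,0,0.027],
    [0,0,0.02,0,0,0,0.027],
    [0,0,0.01,0,0,0,0.027],
    [0,0,0.007,0,0,0,0.027],
    [0,0,0,0,0,0,0.027],
    [0,0,0,0,0,0,0.027],
  ],
)

```text
time_s: 12.85
position: [0.4997, 0.1338, 0.0294]
eef_rot: [-0.0, 0.998, -0.066, 0.0]
force: [-0.4, -0.4, 1.2]
opening: 0.0269
finger_force: 0.0
```

Request:
move_arm(
  rows=[
    [0,0,0,0,0,0,0.01],
    [0,0,0,0,0,0,0.01],
    [0,0,0,0,0,0,0.01],
    [0,0,0,0,0,0,0.01],
    [0,0,0,0,0,0,0.01],
  ],
)

```text
time_s: 13.27
position: [0.5001, 0.134, 0.0299]
eef_rot: [-0.0, 0.998, -0.066, 0.001]
force: [0.1, -1.3, 6.3]
opening: 0.018
finger_force: 12.0
```

```bash
python3 go.py .499,.133,.105 .4837,-.2216,.105 .4837,-.2216,.0255
```

```text
t 13.27 pos [0.5001 0.134  0.0299] yaw -7.57 tilt 0.09 F [ 0.1 -1.3  6.3] open 0.018 ff 12.0
.499,.133,.105 tool delta [-0.0008  0.0011 -0.0751]
.4837,-.2216,.105 tool delta [ 3.150e-02  3.535e-01 -1.000e-04]
.4837,-.2216,.0255 tool delta [-0.0001  0.      0.0795]
```

Request:
move_arm(
  rows=[
    [0,0,-0.02,0,0,0,0.01],
    [0,0,-0.027,0,0,0,0.01],
    [0,0,-0.027,0,0,0,0.01],
    [0.003,0.03,0,0,0,0,0.01],
    [0.003,0.035,0,0,0,0,0.01],
    [0.003,0.035,0,0,0,0,0.01],
    [0.003,0.035,0,0,0,0,0.01],
    [0.003,0.035,0,0,0,0,0.01],
  ],
)

```text
time_s: 13.93
position: [0.4914, -0.0382, 0.1032]
eef_rot: [0.0, 0.998, -0.066, 0.0]
force: [-0.4, 0.0, -1.2]
opening: 0.0179
finger_force: 12.0
```

Request:
move_arm(
  rows=[
    [0.003,0.035,0,0,0,0,0.01],
    [0.003,0.035,0,0,0,0,0.01],
    [0.003,0.035,0,0,0,0,0.01],
    [0.003,0.035,0,0,0,0,0.01],
    [0.003,0.03,0,0,0,0,0.01],
    [0.0,0.0145,0.01,0,0,0,0.01],
    [0,0,0.015,0,0,0,0.01],
    [0,0,0,0,0,0,0.01],
  ],
)

```text
time_s: 14.6
position: [0.4802, -0.2214, 0.0753]
eef_rot: [-0.001, 0.998, -0.067, -0.002]
force: [-0.6, 2.0, -1.3]
opening: 0.0178
finger_force: 12.0
```

Request:
move_arm(
  rows=[
    [0,0,0,0,0,0,0.01],
    [0,0,0,0,0,0,0.01],
  ],
)

```text
time_s: 14.77
position: [0.4827, -0.22, 0.078]
eef_rot: [-0.0, 0.998, -0.065, -0.0]
force: [0.4, -0.4, 0.4]
opening: 0.0183
finger_force: 12.0
```

```bash
python3 go.py .4837,-.2216,.0265
```

```text
t 14.77 pos [ 0.4827 -0.22    0.078 ] yaw -7.45 tilt 0.05 F [ 0.4 -0.4  0.4] open 0.0183 ff 12.0
.4837,-.2216,.0265 tool delta [0.0012 0.0015 0.0515]
```

Request:
move_arm(
  rows=[
    [0.001,0.0012,0.02,0,0,0,0.01],
    [0,0,0.015,0,0,0,0.01],
    [0,0,0.01,0,0,0,0.01],
    [0,0,0.005,0,0,0,0.01],
    [0,0,0,0,0,0,0.01],
    [0,0,0,0,0,0,0.01],
  ],
)

```text
time_s: 15.27
position: [0.4836, -0.2225, 0.0283]
eef_rot: [0.0, 0.998, -0.066, 0.0]
force: [0.4, -0.3, -0.6]
opening: 0.018
finger_force: 12.0
```

```bash
python3 go.py .4837,-.2216,.0265
```

```text
t 15.27 pos [ 0.4836 -0.2225  0.0283] yaw -7.53 tilt 0.02 F [ 0.4 -0.3 -0.6] open 0.018 ff 12.0
.4837,-.2216,.0265 tool delta [-0.     -0.0009  0.0018]
```

Now release, lift and go to cigar 3.

Request:
move_arm(
  rows=[
    [0,0,0.0018,0,0,0,0.01],
    [0,0,0,0,0,0,0.027],
    [0,0,0,0,0,0,0.027],
    [0,0,0,0,0,0,0.027],
    [0,0,-0.025,0,0,0,0.027],
    [0,0,-0.03,0,0,0,0.027],
    [0,0,-0.03,0,0,0,0.027],
  ],
)

```text
time_s: 15.85
position: [0.4826, -0.2225, 0.1118]
eef_rot: [-0.0, 0.998, -0.066, -0.001]
force: [0.0, -0.1, 0.2]
opening: 0.0271
finger_force: 0.0
```

Request:
move_arm(
  rows=[
    [-0.003,-0.035,0,0,0,0,0.027],
    [-0.003,-0.035,0,0,0,0,0.027],
    [-0.003,-0.035,0,0,0,0,0.027],
    [-0.003,-0.035,0,0,0,0,0.027],
    [-0.003,-0.035,0,0,0,0,0.027],
    [-0.003,-0.035,0,0,0,0,0.027],
    [-0.003,-0.035,0,0,0,0,0.027],
    [-0.003,-0.035,0,0,0,0,0.027],
  ],
)

```text
time_s: 16.52
position: [0.4962, 0.0594, 0.1116]
eef_rot: [0.0, 0.998, -0.066, 0.0]
force: [0.9, 0.1, -0.1]
opening: 0.027
finger_force: 0.0
```

Request:
move_arm(
  rows=[
    [-0.003,-0.035,0,0,0,0,0.027],
    [-0.003,-0.035,0,0,0,0,0.027],
    [-0.002,-0.03,0,0,0,0,0.027],
    [0,-0.0175,0,0,0,0,0.027],
    [0,0,0.02,0,0,0,0.027],
    [0,0,0,0,0,0,0.027],
    [0,0,0,0,0,0,0.027],
    [0,0,0,0,0,0,0.027],
  ],
)

```text
time_s: 17.18
position: [0.5039, 0.1745, 0.0915]
eef_rot: [0.0, 0.998, -0.067, -0.0]
force: [-0.9, -0.5, -0.4]
opening: 0.0269
finger_force: 0.0
```

```bash
python3 go.py .5035,.1775,.0285
python3 - <<'E'
from h import *
im,d=bot.get_image('scene'); im2,d2=bot.get_image('top'); cv2.imwrite('pics/top6.png',im2);cv2.imwrite('pics/scene6.png',im)
c=np.hstack([cv2.resize(im[160:330,150:390],(400,283),interpolation=2),cv2.resize(im2[140:310,170:410],(400,283),interpolation=2)])
cv2.imwrite('pics/s6.png',c)
E
```

```text
t 17.18 pos [0.5039 0.1745 0.0915] yaw -7.64 tilt 0.03 F [-0.9 -0.5 -0.4] open 0.0269 ff 0.0
.5035,.1775,.0285 tool delta [-0.0008 -0.0029  0.063 ]
```

View pics/s6.png

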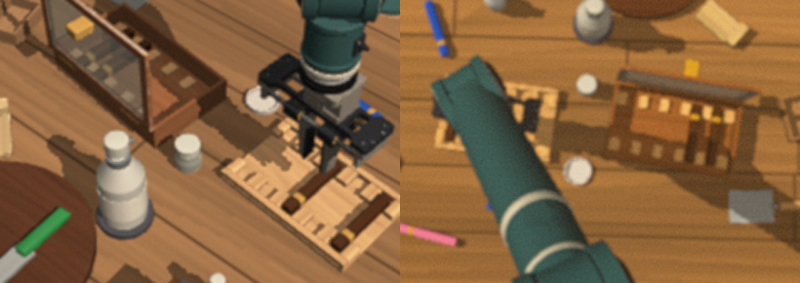

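Two cigars lie in the right grooves, at crop (692,140) and (716,143). The gripper is above cigar 3.

Request:
move_arm(
  rows=[
    [-0.0005,-0.0025,0.025,0,0,0,0.027],
    [0,0,0.02,0,0,0,0.027],
    [0,0,0.01,0,0,0,0.027],
    [0,0,0.007,0,0,0,0.027],
    [0,0,0,0,0,0,0.027],
    [0,0,0,0,0,0,0.027],
  ],
)

```text
time_s: 17.78
position: [0.504, 0.1779, 0.0296]
eef_rot: [-0.0, 0.998, -0.066, 0.0]
force: [-0.2, -0.3, 0.7]
opening: 0.0271
finger_force: 0.0
```

Request:
move_arm(
  rows=[
    [0,0,0,0,0,0,0.01],
    [0,0,0,0,0,0,0.01],
    [0,0,0,0,0,0,0.01],
    [0,0,0,0,0,0,0.01],
    [0,0,0,0,0,0,0.01],
  ],
)

```text
time_s: 18.2
position: [0.5044, 0.1781, 0.0301]
eef_rot: [-0.0, 0.998, -0.066, 0.001]
force: [-0.3, -0.0, 5.7]
opening: 0.0178
finger_force: 12.0
```

```bash
python3 go.py .490,-.178,.105
```

```text
t 18.2 pos [0.5044 0.1781 0.0301] yaw -7.57 tilt 0.09 F [-0.3 -0.   5.7] open 0.0178 ff 12.0
.490,-.178,.105 tool delta [ 0.0327  0.3549 -0.075 ]
```

Request:
move_arm(
  rows=[
    [0,0,-0.02,0,0,0,0.01],
    [0,0,-0.027,0,0,0,0.01],
    [0,0,-0.027,0,0,0,0.01],
    [0.003,0.03,0,0,0,0,0.01],
    [0.003,0.035,0,0,0,0,0.01],
    [0.003,0.035,0,0,0,0,0.01],
    [0.003,0.035,0,0,0,0,0.01],
    [0.003,0.035,0,0,0,0,0.01],
  ],
)

```text
time_s: 18.87
position: [0.4958, 0.006, 0.1034]
eef_rot: [0.0, 0.998, -0.066, 0.0]
force: [0.3, 0.4, -0.7]
opening: 0.0181
finger_force: 12.0
```

Request:
move_arm(
  rows=[
    [0.003,0.035,0,0,0,0,0.01],
    [0.003,0.035,0,0,0,0,0.01],
    [0.003,0.035,0,0,0,0,0.01],
    [0.003,0.035,0,0,0,0,0.01],
    [0.003,0.03,0,0,0,0,0.01],
    [0.003,0.0155,0.01,0,0,0,0.01],
    [0,0,0.015,0,0,0,0.01],
    [0,0,0,0,0,0,0.01],
  ],
)

```text
time_s: 19.53
position: [0.4877, -0.1789, 0.0756]
eef_rot: [-0.001, 0.998, -0.067, -0.002]
force: [-0.3, 1.9, -0.4]
opening: 0.018
finger_force: 12.0
```

Request:
move_arm(
  rows=[
    [0,0,0,0,0,0,0.01],
    [0,0,0,0,0,0,0.01],
    [0,0,0,0,0,0,0.01],
  ],
)

```text
time_s: 19.78
position: [0.4902, -0.1775, 0.0786]
eef_rot: [-0.0, 0.998, -0.065, 0.0]
force: [0.7, -0.2, -0.0]
opening: 0.0178
finger_force: 12.0
```

```bash
python3 go.py .490,-.178,.0265
```

```text
t 19.78 pos [ 0.4902 -0.1775  0.0786] yaw -7.44 tilt 0.05 F [ 0.7 -0.2 -0. ] open 0.0178 ff 12.0
.490,-.178,.0265 tool delta [-0.0002  0.0005  0.0521]
```

Request:
move_arm(
  rows=[
    [0,0,0.02,0,0,0,0.01],
    [0,0,0.015,0,0,0,0.01],
    [0,0,0.01,0,0,0,0.01],
    [0,0,0.005,0,0,0,0.01],
    [0,0,0.002,0,0,0,0.01],
    [0,0,0,0,0,0,0.01],
  ],
)

```text
time_s: 20.28
position: [0.4899, -0.1784, 0.0265]
eef_rot: [-0.0, 0.998, -0.066, 0.0]
force: [-0.3, 0.3, 0.6]
opening: 0.0179
finger_force: 12.0
```

```bash
python3 go.py .490,-.178,.0265
```

```text
t 20.28 pos [ 0.4899 -0.1784  0.0265] yaw -7.53 tilt 0.01 F [-0.3  0.3  0.6] open 0.0179 ff 12.0
.490,-.178,.0265 tool delta [ 0.0001 -0.0004 -0.    ]
```

Request:
move_arm(
  rows=[
    [0,0,0,0,0,0,0.027],
    [0,0,0,0,0,0,0.027],
    [0,0,0,0,0,0,0.027],
    [0,0,-0.025,0,0,0,0.027],
    [0,0,-0.03,0,0,0,0.027],
    [0,0,-0.03,0,0,0,0.027],
  ],
)

```text
time_s: 20.78
position: [0.489, -0.1786, 0.1119]
eef_rot: [-0.0, 0.998, -0.066, -0.001]
force: [0.1, -0.5, 0.9]
opening: 0.027
finger_force: 0.0
```

Request:
move_arm(
  rows=[
    [-0.003,-0.035,0,0,0,0,0.027],
    [-0.003,-0.035,0,0,0,0,0.027],
    [-0.003,-0.035,0,0,0,0,0.027],
    [-0.003,-0.035,0,0,0,0,0.027],
    [-0.003,-0.035,0,0,0,0,0.027],
    [-0.003,-0.035,0,0,0,0,0.027],
    [-0.003,-0.035,0,0,0,0,0.027],
    [-0.003,-0.035,0,0,0,0,0.027],
  ],
)

```text
time_s: 21.45
position: [0.5027, 0.1035, 0.1116]
eef_rot: [0.0, 0.998, -0.066, 0.0]
force: [0.5, 0.1, -0.4]
opening: 0.0271
finger_force: 0.0
```

Request:
move_arm(
  rows=[
    [-0.003,-0.035,0,0,0,0,0.027],
    [-0.003,-0.035,0,0,0,0,0.027],
    [-0.003,-0.035,0,0,0,0,0.027],
    [-0.003,-0.035,0,0,0,0,0.027],
    [0,-0.022,0.02,0,0,0,0.027],
    [0,0,0,0,0,0,0.027],
    [0,0,0,0,0,0,0.027],
    [0,0,0,0,0,0,0.027],
  ],
)

```text
time_s: 22.12
position: [0.5121, 0.2629, 0.0911]
eef_rot: [0.001, 0.998, -0.066, -0.0]
force: [-0.6, -0.4, -0.6]
opening: 0.0272
finger_force: 0.0
```

```bash
python3 go.py .5125,.2650,.0285
python3 - <<'E'
from h import *
im,d=bot.get_image('scene'); im2,d2=bot.get_image('top')
c=np.hstack([cv2.resize(im[160:330,150:390],(400,283),interpolation=2),cv2.resize(im2[140:310,170:410],(400,283),interpolation=2)])
cv2.imwrite('pics/s7.png',c)
E
```

```text
t 22.12 pos [0.5121 0.2629 0.0911] yaw -7.61 tilt 0.07 F [-0.6 -0.4 -0.6] open 0.0272 ff 0.0
.5125,.2650,.0285 tool delta [ 0.0001 -0.0022  0.0626]
```

View pics/s7.png

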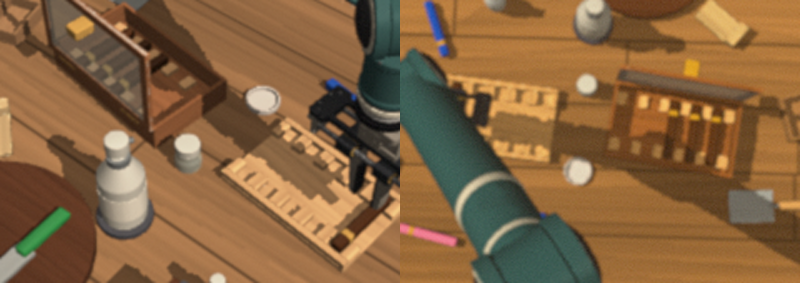

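Three cigars are now in their grooves, and the last is still in the leftmost pocket under the gripper.

Request:
move_arm(
  rows=[
    [0,-0.0018,0.025,0,0,0,0.03],
    [0,0,0.02,0,0,0,0.03],
    [0,0,0.01,0,0,0,0.03],
    [0,0,0.007,0,0,0,0.03],
    [0,0,0,0,0,0,0.03],
    [0,0,0,0,0,0,0.03],
  ],
)

```text
time_s: 22.72
position: [0.5128, 0.2656, 0.0296]
eef_rot: [-0.0, 0.998, -0.066, 0.0]
force: [0.2, 0.1, 1.2]
opening: 0.0299
finger_force: 0.0
```

Request:
move_arm(
  rows=[
    [0,0,0,0,0,0,0.01],
    [0,0,0,0,0,0,0.01],
    [0,0,0,0,0,0,0.01],
    [0,0,0,0,0,0,0.01],
    [0,0,0,0,0,0,0.01],
  ],
)

```text
time_s: 23.13
position: [0.513, 0.2661, 0.0301]
eef_rot: [-0.0, 0.998, -0.066, 0.001]
force: [0.2, -0.5, 6.3]
opening: 0.018
finger_force: 12.0
```

```bash
python3 go.py .4963,-.1344,.105
```

```text
t 23.13 pos [0.513  0.2661 0.0301] yaw -7.56 tilt 0.09 F [ 0.2 -0.5  6.3] open 0.018 ff 12.0
.4963,-.1344,.105 tool delta [ 0.0363  0.3992 -0.075 ]
```

Request:
move_arm(
  rows=[
    [0,0,-0.02,0,0,0,0.01],
    [0,0,-0.027,0,0,0,0.01],
    [0,0,-0.027,0,0,0,0.01],
    [0.003,0.03,0,0,0,0,0.01],
    [0.003,0.035,0,0,0,0,0.01],
    [0.003,0.035,0,0,0,0,0.01],
    [0.003,0.035,0,0,0,0,0.01],
    [0.003,0.035,0,0,0,0,0.01],
  ],
)

```text
time_s: 23.8
position: [0.5044, 0.094, 0.1033]
eef_rot: [-0.0, 0.998, -0.066, 0.0]
force: [0.5, -0.4, 0.1]
opening: 0.0179
finger_force: 12.0
```

Request:
move_arm(
  rows=[
    [0.003,0.035,0,0,0,0,0.01],
    [0.003,0.035,0,0,0,0,0.01],
    [0.003,0.035,0,0,0,0,0.01],
    [0.003,0.035,0,0,0,0,0.01],
    [0.003,0.035,0,0,0,0,0.01],
    [0.003,0.035,0,0,0,0,0.01],
    [0.003,0.0195,0.01,0,0,0,0.01],
    [0,0,0.015,0,0,0,0.01],
  ],
)

```text
time_s: 24.47
position: [0.496, -0.1411, 0.0791]
eef_rot: [0.002, 0.998, -0.07, 0.002]
force: [0.0, 0.1, -0.0]
opening: 0.0178
finger_force: 12.0
```

Request:
move_arm(
  rows=[
    [0,0,0,0,0,0,0.01],
    [0,0,0,0,0,0,0.01],
    [0,0,0,0,0,0,0.01],
    [0,0,0,0,0,0,0.01],
  ],
)

```text
time_s: 24.8
position: [0.496, -0.1338, 0.0789]
eef_rot: [-0.0, 0.998, -0.065, 0.001]
force: [0.1, -1.2, 0.2]
opening: 0.0175
finger_force: 12.0
```

```bash
python3 go.py .4963,-.1344,.0265
```

```text
t 24.8 pos [ 0.496  -0.1338  0.0789] yaw -7.45 tilt 0.06 F [ 0.1 -1.2  0.2] open 0.0175 ff 12.0
.4963,-.1344,.0265 tool delta [0.0003 0.0006 0.0524]
```

Request:
move_arm(
  rows=[
    [0,0,0.02,0,0,0,0.01],
    [0,0,0.015,0,0,0,0.01],
    [0,0,0.01,0,0,0,0.01],
    [0,0,0.005,0,0,0,0.01],
    [0,0,0.002,0,0,0,0.01],
    [0,0,0,0,0,0,0.01],
    [0,0,0,0,0,0,0.01],
  ],
)

```text
time_s: 25.38
position: [0.496, -0.1347, 0.0267]
eef_rot: [0.0, 0.998, -0.066, 0.001]
force: [-0.5, 0.7, -0.5]
opening: 0.0181
finger_force: 12.0
```

Request:
move_arm(
  rows=[
    [0,0,0,0,0,0,0.027],
    [0,0,0,0,0,0,0.027],
    [0,0,0,0,0,0,0.027],
    [0,0,-0.025,0,0,0,0.027],
    [0,0,-0.035,0,0,0,0.027],
    [0,0,-0.035,0,0,0,0.027],
    [0,0,-0.035,0,0,0,0.027],
    [0,0,-0.035,0,0,0,0.0],
  ],
)

```text
time_s: 26.05
position: [0.495, -0.1348, 0.193]
eef_rot: [-0.0, 0.998, -0.066, -0.0]
force: [0.9, -0.1, -1.3]
opening: 0.0228
finger_force: 0.0
```

Request:
move_arm(
  rows=[
    [0,-0.035,-0.03,0,0,0,0.0],
    [0,-0.035,-0.03,0,0,0,0.0],
    [0,-0.035,0,0,0,0,0.0],
    [0,-0.035,0,0,0,0,0.0],
    [0,0,0,0,0,0,0.0],
    [0,0,0,0,0,0,0.0],
  ],
)

```text
time_s: 26.55
position: [0.5129, -0.0006, 0.2458]
eef_rot: [-0.0, 0.998, -0.064, 0.0]
force: [-0.7, -0.5, -0.3]
opening: 0.0005
finger_force: 0.0
```

```bash
python3 go.py .7045,-.0125,.21
python3 - <<'E'
from h import *
im,d=bot.get_image('scene'); im2,d2=bot.get_image('top'); cv2.imwrite('pics/top8.png',im2);cv2.imwrite('pics/scene8.png',im)
c=np.hstack([cv2.resize(im[130:300,150:390],(400,283),interpolation=2),cv2.resize(im2[170:270,270:410],(400,283),interpolation=2)])
cv2.imwrite('pics/s8.png',c)
E
```

```text
t 26.55 pos [ 0.5129 -0.0006  0.2458] yaw -7.31 tilt 0.04 F [-0.7 -0.5 -0.3] open 0.0005 ff 0.0
.7045,-.0125,.21 tool delta [ 0.1915 -0.0126  0.0359]
```

View pics/s8.png

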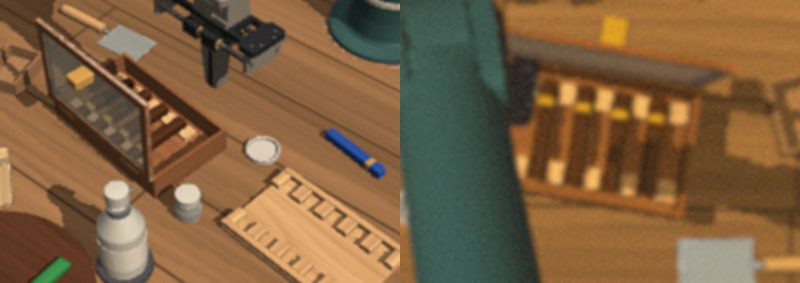

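All four cigars sit between the blocks in the box and the rack is empty. Next I press the cap.

Request:
move_arm(
  rows=[
    [0.032,-0.002,0,0,0,0,0.0],
    [0.032,-0.002,0,0,0,0,0.0],
    [0.032,-0.002,0,0,0,0,0.0],
    [0.032,-0.002,0,0,0,0,0.0],
    [0.032,-0.002,0,0,0,0,0.0],
    [0.0315,-0.0026,0.015,0,0,0,0.0],
    [0,0,0.015,0,0,0,0.0],
    [0,0,0,0,0,0,0.0],
  ],
)

```text
time_s: 27.32
position: [0.7032, -0.0182, 0.2101]
eef_rot: [0.001, 0.998, -0.068, -0.004]
force: [-0.4, 0.1, -1.5]
opening: 0.0004
finger_force: 0.0
```

Request:
move_arm(
  rows=[
    [0,0,0,0,0,0,0.0],
    [0,0,0,0,0,0,0.0],
    [0,0,0,0,0,0,0.0],
  ],
)

```text
time_s: 27.57
position: [0.7044, -0.0161, 0.217]
eef_rot: [0.0, 0.998, -0.066, 0.001]
force: [0.1, 0.3, -0.1]
opening: 0.0003
finger_force: 0.0
```

```bash
python3 go.py .7045,-.0125,.19 .7045,-.0125,.179
```

```text
t 27.57 pos [ 0.7044 -0.0161  0.217 ] yaw -7.61 tilt 0.1 F [ 0.1  0.3 -0.1] open 0.0003 ff 0.0
.7045,-.0125,.19 tool delta [-0.0004 -0.0036  0.027 ]
.7045,-.0125,.179 tool delta [-0.    -0.     0.011]
```

Request:
move_arm(
  rows=[
    [0,-0.0035,0.012,0,0,0,0.0],
    [0,0,0.012,0,0,0,0.0],
    [0,0,0.004,0,0,0,0.0],
    [0,0,0.004,0,0,0,0.0],
    [0,0,0.003,0,0,0,0.0],
    [0,0,0,0,0,0,0.0],
  ],
)

```text
time_s: 28.07
position: [0.7042, -0.0115, 0.181]
eef_rot: [-0.0, 0.998, -0.066, -0.001]
force: [-4.5, 0.7, 7.6]
opening: 0.0006
finger_force: 3.9
```

Contact force is 7.6 N, so I go on in small steps.

Request:
move_arm(
  rows=[
    [0,0,0.002,0,0,0,0.0],
    [0,0,0.001,0,0,0,0.0],
    [0,0,0,0,0,0,0.0],
  ],
)

```text
time_s: 28.32
position: [0.7043, -0.0115, 0.1804]
eef_rot: [0.0, 0.998, -0.066, -0.0]
force: [-7.1, 0.0, 16.3]
opening: 0.0005
finger_force: 8.2
```

Request:
move_arm(
  rows=[
    [0,0,0,0,0,0,0.0],
    [0,0,-0.004,0,0,0,0.0],
    [0,0,-0.012,0,0,0,0.0],
    [0,0,-0.03,0,0,0,0.0],
    [0,0,-0.036,0,0,0,0.0],
    [0,0,0,0,0,0,0.06],
    [0,0,0,0,0,0,0.06],
    [0,0,0,0,0,0,0.06],
  ],
)

```text
time_s: 28.98
position: [0.7046, -0.0123, 0.2591]
eef_rot: [0.0, 0.998, -0.066, -0.0]
force: [-0.1, 0.1, -0.9]
opening: 0.0185
finger_force: 0.0
```

```bash
python3 go.py .601,-.1955,.255 .601,-.1955,.1835
python3 - <<'E'
from h import *
im,d=bot.get_image('scene'); im2,d2=bot.get_image('top'); cv2.imwrite('pics/top9.png',im2);cv2.imwrite('pics/scene9.png',im)
X=cloud('scene',d); 
m=(d>0)&(abs(X[...,0]-.7065)<.02)&(abs(X[...,1]+.012)<.02); v=X[m][:,2]; print('cap z',np.percentile(v[(v>.15)&(v<.19)],[50,90]))
for c,i in(('scene',im),('top',im2)):
    hsv=cv2.cvtColor(i,cv2.COLOR_BGR2HSV); H,S,V=[hsv[...,k] for k in range(3)]
    blobs(c,i,(H>15)&(H<28)&(S>150)&(V>110),.182,(.5,.7,-.3,-.1),8)
c=np.hstack([cv2.resize(im[130:300,150:390],(400,283),interpolation=2),cv2.resize(im2[170:270,270:410],(400,283),interpolation=2)])
cv2.imwrite('pics/s9.png',c)
E
```

```text
t 28.98 pos [ 0.7046 -0.0123  0.2591] yaw -7.58 tilt 0.04 F [-0.1  0.1 -0.9] open 0.0185 ff 0.0
.601,-.1955,.255 tool delta [-0.0785  0.1952  0.0042]
.601,-.1955,.1835 tool delta [ 0.     -0.      0.0715]
cap z [0.17234835 0.17574648]
top 252 [ 506.1 -217. ] [ 30.4 113.2] 87.1 px 352.0 208.0 mean [ 0.5041 -0.2176]
```

View pics/s9.png

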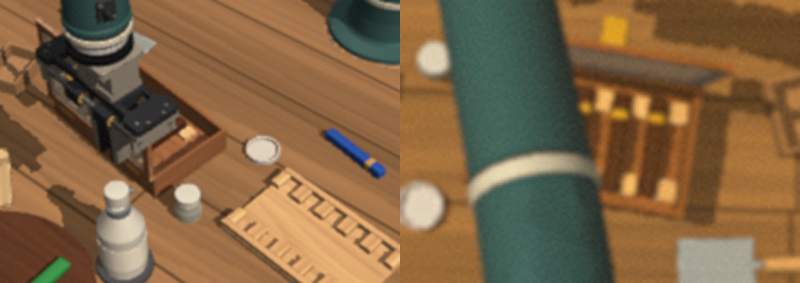

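The cap has sprung back (z 0.173) and the pull shows at top pixel (345,181). I'll check that pixel against the pose where I released it.

Request:
move_arm(
  rows=[
    [-0.013,0.0325,0,0,0,0,0.06],
    [-0.013,0.0325,0,0,0,0,0.06],
    [-0.013,0.0325,0,0,0,0,0.06],
    [-0.013,0.0325,0,0,0,0,0.06],
    [-0.013,0.0325,0,0,0,0,0.06],
    [-0.0135,0.0327,0,0,0,0,0.06],
    [0,0,0,0,0,0,0.06],
    [0,0,0,0,0,0,0.06],
  ],
)

```text
time_s: 29.75
position: [0.5996, -0.1981, 0.2581]
eef_rot: [0.0, 0.998, -0.069, -0.001]
force: [0.1, 0.4, 0.8]
opening: 0.0601
finger_force: 0.0
```

Request:
move_arm(
  rows=[
    [0,0,0,0,0,0,0.06],
    [0,0,0,0,0,0,0.06],
  ],
)

```text
time_s: 29.92
position: [0.6019, -0.1933, 0.2588]
eef_rot: [-0.001, 0.998, -0.065, -0.0]
force: [-0.9, 0.1, -0.1]
opening: 0.0598
finger_force: 0.0
```

```bash
python3 go.py .601,-.1955,.1835
python3 -c "
from h import *
print(ray('top',344.9,180.6,.187))"
```

```text
t 29.92 pos [ 0.6019 -0.1933  0.2588] yaw -7.43 tilt 0.08 F [-0.9  0.1 -0.1] open 0.0598 ff 0.0
.601,-.1955,.1835 tool delta [-0.0005  0.0024  0.0753]
[[ 0.58741445 -0.19500956  0.187     ]]
```

```bash
python3 - <<'E'
from h import *
for c,n in(('top','top9'),('top','top3'),('scene','scene3')):
    i=cv2.imread(f'pics/{n}.png'); hsv=cv2.cvtColor(i,cv2.COLOR_BGR2HSV); H,S,V=[hsv[...,k] for k in range(3)]
    m=(H>18)&(H<30)&(S>170)&(V>110); 
    u,v=np.meshgrid(range(560),range(420)); P=ray(c,u.ravel(),v.ravel(),.185 if c=='top' else .18)
    m=m.ravel()&(P[:,0]>.55)&(P[:,0]<.65)&(abs(P[:,1]+.195)<.03); Q=P[m]
    print(n,m.sum(), Q[:,:2].min(0).round(4),Q[:,:2].max(0).round(4),Q.mean(0).round(4))
    if n in('top3','scene3'):
        X=cloud(c,np.load(n+'.npy')).reshape(-1,3)[m]; print('depth',X.min(0).round(3),X.max(0).round(3),np.median(X,0).round(3))
E
```

```text
top9 72 [ 0.5741 -0.2077] [ 0.602  -0.1805] [ 0.5884 -0.1944  0.185 ]
top3 75 [ 0.5743 -0.2078] [ 0.6048 -0.1804] [ 0.589  -0.1945  0.185 ]
depth [ 0.366 -0.23   0.002] [0.637 0.008 1.526] [ 0.588 -0.194  0.191]Traceback (most recent call last):
  File "<stdin>", line 7, in <module>
    return umr_minimum(a, axis, None, out, keepdims, initial, where)
ValueError: zero-size array to reduction operation minimum which has no identity
```

Request:
move_arm(
  rows=[
    [-0.01,0.001,0.02,0,0,0,0.06],
    [0,0,0.025,0,0,0,0.06],
    [0,0,0.02,0,0,0,0.06],
    [0,0,0.01,0,0,0,0.06],
    [0,0,0,0,0,0,0.06],
    [0,0,0,0,0,0,0.06],
  ],
)

```text
time_s: 30.42
position: [0.5919, -0.1938, 0.1844]
eef_rot: [-0.0, 0.998, -0.065, -0.0]
force: [0.1, -1.2, 0.9]
opening: 0.06
finger_force: 0.0
```

Request:
move_arm(
  rows=[
    [0,0,0,0,0,0,0.02],
    [0,0,0,0,0,0,0.02],
    [0,0,0,0,0,0,0.02],
    [0,0,0,0,0,0,0.02],
    [0,0,0,0,0,0,0.02],
    [0,0,0,0,0,0,0.02],
  ],
  grip_force=50,
)

```text
time_s: 30.92
position: [0.5916, -0.1944, 0.1849]
eef_rot: [-0.0, 0.998, -0.066, 0.0]
force: [-0.5, 1.7, 1.6]
opening: 0.0256
finger_force: 50.0
```

```bash
python3 go.py; python3 - <<'E'
import numpy as np
f=lambda t:np.array([-136*np.cos(t)+28*np.sin(t),-(136*np.sin(t)+28*np.cos(t))])
T=np.linspace(1.55,.03,25)
for a,b in zip(T,T[1:]): print((f(b)-f(a)).round(1).tolist(),end=' ')
E
```

```text
t 30.92 pos [ 0.5916 -0.1944  0.1849] yaw -7.59 tilt 0.06 F [-0.5  1.7  1.6] open 0.0256 ff 50.0
[-8.7, -1.3] [-8.8, -0.8] [-8.8, -0.2] [-8.8, 0.3] [-8.7, 0.9] [-8.7, 1.5] [-8.6, 2.0] [-8.4, 2.5] [-8.2, 3.1] [-8.0, 3.6] [-7.8, 4.1] [-7.5, 4.6] [-7.2, 5.0] [-6.9, 5.5] [-6.5, 5.9] [-6.1, 6.3] [-5.7, 6.7] [-5.3, 7.0] [-4.8, 7.3] [-4.4, 7.6] [-3.9, 7.9] [-3.4, 8.1] [-2.8, 8.3] [-2.3, 8.5]
```

Gripped the pull; now the reverse arc.

Request:
move_arm(
  rows=[
    [-0.0087,0,-0.0013,0,0,0,0.02],
    [-0.0088,0,-0.0008,0,0,0,0.02],
    [-0.0088,0,-0.0002,0,0,0,0.02],
    [-0.0088,0,0.0003,0,0,0,0.02],
    [-0.0087,0,0.0009,0,0,0,0.02],
    [-0.0087,0,0.0015,0,0,0,0.02],
    [-0.0086,0,0.002,0,0,0,0.02],
    [-0.0084,0,0.0025,0,0,0,0.02],
  ],
)

```text
time_s: 31.58
position: [0.5257, -0.1849, 0.1816]
eef_rot: [-0.0, 0.998, -0.066, 0.005]
force: [5.7, 2.0, 4.3]
opening: 0.0256
finger_force: 50.0
```

Request:
move_arm(
  rows=[
    [-0.0082,0,0.0031,0,0,0,0.02],
    [-0.008,0,0.0036,0,0,0,0.02],
    [-0.0078,0,0.0041,0,0,0,0.02],
    [-0.0075,0,0.0046,0,0,0,0.02],
    [-0.0072,0,0.005,0,0,0,0.02],
    [-0.0069,0,0.0055,0,0,0,0.02],
    [-0.0065,0,0.0059,0,0,0,0.02],
    [-0.0061,0,0.0063,0,0,0,0.02],
  ],
)

```text
time_s: 32.25
position: [0.4664, -0.1764, 0.1434]
eef_rot: [-0.001, 0.998, -0.066, 0.003]
force: [-1.4, 6.4, 10.3]
opening: 0.0258
finger_force: 52.5
```

Request:
move_arm(
  rows=[
    [-0.0057,0,0.0067,0,0,0,0.02],
    [-0.0053,0,0.007,0,0,0,0.02],
    [-0.0048,0,0.0073,0,0,0,0.02],
    [-0.0044,0,0.0076,0,0,0,0.02],
    [-0.0039,0,0.0079,0,0,0,0.02],
    [-0.0034,0,0.0081,0,0,0,0.02],
    [-0.0028,0,0.0083,0,0,0,0.02],
    [0,0,0,0,0,0,0.02],
  ],
)

```text
time_s: 32.92
position: [0.4336, -0.1717, 0.0878]
eef_rot: [-0.001, 0.998, -0.066, -0.001]
force: [-2.6, 7.1, 1.5]
opening: 0.0258
finger_force: 50.0
```

```bash
python3 go.py
```

```text
t 32.92 pos [ 0.4336 -0.1717  0.0878] yaw -7.54 tilt 0.17 F [-2.6  7.1  1.5] open 0.0258 ff 50.0
```

Request:
move_arm(
  rows=[
    [-0.001,0,0.004,0,0,0,0.02],
    [-0.001,0,0.004,0,0,0,0.02],
    [0,0,0.003,0,0,0,0.02],
    [0,0,0,0,0,0,0.02],
  ],
)

```text
time_s: 33.25
position: [0.4307, -0.1712, 0.0771]
eef_rot: [-0.001, 0.998, -0.066, -0.002]
force: [-5.0, 8.3, 2.3]
opening: 0.0257
finger_force: 50.0
```

Request:
move_arm(
  rows=[
    [0,0,0.002,0,0,0,0.02],
    [0,0,0,0,0,0,0.02],
  ],
)

```text
time_s: 33.42
position: [0.4303, -0.1712, 0.0751]
eef_rot: [-0.001, 0.998, -0.066, -0.002]
force: [-4.8, 8.1, 3.0]
opening: 0.0259
finger_force: 50.0
```

Request:
move_arm(
  rows=[
    [0,0,0.003,0,0,0,0.02],
    [0,0,0,0,0,0,0.02],
  ],
)

```text
time_s: 33.58
position: [0.4297, -0.1711, 0.0719]
eef_rot: [-0.001, 0.998, -0.066, -0.003]
force: [-6.0, 8.5, 3.3]
opening: 0.0255
finger_force: 50.0
```

Request:
move_arm(
  rows=[
    [0,0,0.002,0,0,0,0.02],
    [0,0,0,0,0,0,0.02],
  ],
)

```text
time_s: 33.75
position: [0.4294, -0.171, 0.0699]
eef_rot: [-0.001, 0.998, -0.066, -0.003]
force: [-7.4, 7.8, 3.9]
opening: 0.0257
finger_force: 50.0
```

Request:
move_arm(
  rows=[
    [0,0,0.002,0,0,0,0.02],
    [0,0,0,0,0,0,0.02],
  ],
)

```text
time_s: 33.92
position: [0.4294, -0.1711, 0.0695]
eef_rot: [-0.001, 0.998, -0.066, -0.004]
force: [-11.3, 9.5, 24.6]
opening: 0.0257
finger_force: 50.0
```

```bash
python3 - <<'E'
from h import *
for c in('scene','top'):
    im,d=bot.get_image(c); cv2.imwrite(f'pics/{c}10.png',im); X=cloud(c,d)
    P=X[(d>0)&(abs(X[...,0]-.49)<.1)&(abs(X[...,1]+.2)<.14)&(X[...,2]>.03)&(X[...,2]<.075)]
    k=np.linalg.lstsq(np.c_[P[:,:2],np.ones(len(P))],P[:,2],rcond=None)[0]; r=P[:,2]-np.c_[P[:,:2],np.ones(len(P))]@k
    g=abs(r)<.006; P=P[g]; k=np.linalg.lstsq(np.c_[P[:,:2],np.ones(len(P))],P[:,2],rcond=None)[0]; print(c,len(P),k)
    if c=='scene': cv2.imwrite('pics/s10.png',cv2.resize(im[110:260,160:360],(800,600),interpolation=2))
E
```

```text
scene 3809 [-0.00885369  0.00124735  0.05809189]
top 1882 [-0.00110147 -0.003702    0.05289238]
```

View pics/s10.png

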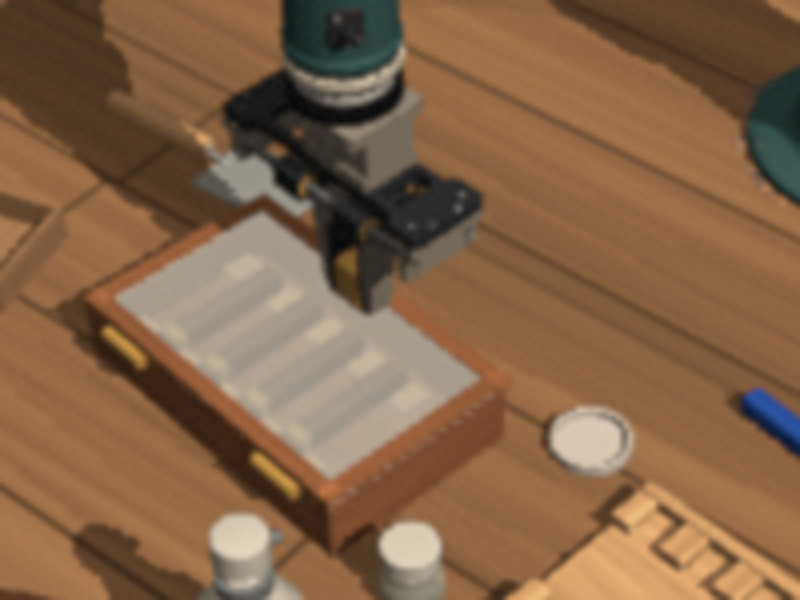

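The force jump to 25 N and the flat plane fit show the lid shut, with four cigars visible under it. I release and lift straight up.

Request:
move_arm(
  rows=[
    [0,0,0,0,0,0,0.06],
    [0,0,0,0,0,0,0.06],
    [0,0,0,0,0,0,0.06],
    [0,0,0,0,0,0,0.06],
    [0,0,0,0,0,0,0.06],
    [0,0,-0.02,0,0,0,0.06],
    [0,0,-0.03,0,0,0,0.06],
    [0,0,-0.03,0,0,0,0.06],
  ],
)

```text
time_s: 34.68
position: [0.4319, -0.1735, 0.1486]
eef_rot: [-0.001, 0.998, -0.066, -0.001]
force: [0.3, -0.3, -0.6]
opening: 0.0602
finger_force: 0.0
```

Request:
move_arm(
  rows=[
    [0,0,-0.03,0,0,0,0.06],
    [-0.035,0,0,0,0,0,0.06],
    [-0.035,0,0,0,0,0,0.06],
    [0,0,0,0,0,0,0.06],
    [0,0,0,0,0,0,0.06],
    [0,0,0,0,0,0,0.06],
  ],
)

```text
time_s: 35.18
position: [0.364, -0.165, 0.1788]
eef_rot: [0.0, 0.998, -0.066, 0.001]
force: [-0.2, 0.0, 0.4]
opening: 0.0601
finger_force: 0.0
```

```bash
python3 - <<'E'
from h import *
for c in('scene','top'):
    im,d=bot.get_image(c); cv2.imwrite(f'pics/{c}11.png',im); X=cloud(c,d)
    P=X[(d>0)&(abs(X[...,0]-.49)<.1)&(abs(X[...,1]+.2)<.14)&(X[...,2]>.03)&(X[...,2]<.075)]
    for _ in range(2):
        k=np.linalg.lstsq(np.c_[P[:,:2],np.ones(len(P))],P[:,2],rcond=None)[0]; r=P[:,2]-np.c_[P[:,:2],np.ones(len(P))]@k; P=P[abs(r)<.005]
    print(c,len(P),k)
    if c=='scene': cv2.imwrite('pics/s11.png',cv2.resize(im,(784,588)))
    m=(d>0)&(abs(X[...,0]-.7045)<.012)&(abs(X[...,1]+.012)<.012)&(X[...,2]>.15); print('cap',np.median(X[m][:,2]))
E
```

```text
scene 3646 [-0.01016981  0.00033755  0.05866703]
cap 0.1736153892969708
top 2870 [-0.00036852  0.00031517  0.05323107]
cap 0.17234639564398901
```

View pics/s11.png

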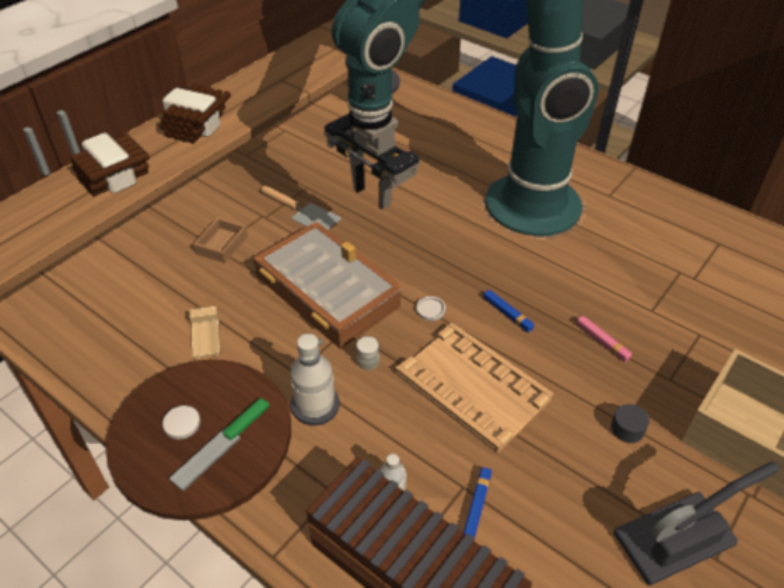

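The lid is shut (327,275) with four cigars inside, the rack is empty, the cap is up and the bystanders are where they were. Handing in.

```bash
python3 -c "
from plant import bot
print(bot.hand_in())"
```

```text
the job is handed in; nothing more can be done
None
```

I handed the job in at about 35 s: all four cigars lie in their own grooves, the mister's cap was pressed down and sprang back, the lid is shut, and the other things on the bench look unmoved; the hand-in returned no verdict.

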